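# Spoon blank held level over its bedding jig

## Robot

A 6-joint arm with a two-finger parallel gripper is mounted at the origin on the work surface. World frame = base frame: x ahead of the robot, y to its left, z up, the work surface at z = 0. Lengths are in m, angles in rad, forces in N, time in s.
With the tool pointing down it reaches from about 0.4 to 0.825 m from the base axis. Payload 7 kg.
Tool frame: the origin (TCP) lies midway between the tips of the shut fingers; the grasp point (between the pads) lies 19 mm behind it; y points along the fingers, z is the direction in which the jaws open and shut, and the axes are right-handed (so a half turn about y gives the same grasp; the last joint's range is limited). The gripper opens to 88 mm and grips with 3 to 60 N. Pads are 19 mm wide; open, the fingers measure 130 mm over their backs; the gripper's body (78 mm by 193 mm) begins 47 mm behind the grasp point.
Start: joints at [-0.908, 0.359, 0.012, 0, -1.224, -0.288], TCP at [0.247, -0.628, 0.227] pointing down, gripper open.
Joint ranges: [-3.07, 3.07], [-1.43, 2.12], [-1.02, 1.25], [-3.03, 1.67], [-3.05, -0], [-3.03, 3.03]. Speed limits (rad/s): [2.39, 2.39, 3.01, 3.14, 3.14, 3.14].

## Interface

Orientations are given as [roll, pitch, yaw] about the fixed x, y, z axes, in that order (R = Rz(yaw) Ry(pitch) Rx(roll)).
In Python, from station import arm gives the robot as it stands.
- The arm moves only by the tool move_arm, never from a script. Its argument "deltas" is a list of rows, each an object with "dp": the shift along the tool's x, y, z in mm, a list of three; "rotation": the turn, a rotation vector about the tool's x, y, z in degrees, a list of three. A call has 1 to 5 rows; each row shifts and turns the pose as measured when the row begins, along the tool's axes as they then stand; what a row does not reach is not made up. A row lasts 1/12 s, in which the tool goes at most 41.7 mm and 7.16 degrees, less where a joint would pass 70% of its speed; a pose out of reach is approached as far as the arm can. A call is refused whole if a number of a shift passes 41.7 or a number of a turn 7.16, either way. A call with a gripper value outside its range is refused whole. "jaw" is the closure in counts, from 0 (fully open) to 255 (shut), set as the call begins (left out, the last holds). The fingers move at their own pace and stop on an object; "squeeze" is the grip in N (left out, the last holds). Time passes only in rows, so rows that do not move let the fingers close. It gives the time, the measured TCP pose, the force and the opening at its end, in the units of the state.
- arm.get_state(): the state, without advancing time (a new reading comes with each control period).
- arm.grab_frame(name): name is "side" or "top" or "wrist"; returns a dict with "pixels" (480x640x3 uint8, red, green, blue), "z_map" (480x640 float32, m along the optical axis (not along the pixel's ray), 0 where there is no reading), "fx", "fy", "cx", "cy" (pixels), "cam_to_world" (4x4, takes a point from camera to world coordinates); the wrist camera has in their place "mount" (4x4, takes a point from camera to tool coordinates, whose origin is the TCP and whose axes are the tool frame's). Camera axes: x right, y down, z forward; pixel columns grow to the right and rows downward; lengths in m; the calibration is good to about 2 mm. A picture is of the moment at which its call begins: read the wrist's pose just before it.
- arm.job_done(): hands the job in, once; it reports no verdict.
The state is a dict: "t": time; "q": joint angles; "qd": joint speeds; "joint_efforts": joint torques, N m; "eef_pos": TCP position; "ee_rot": TCP orientation; "force": force on the tool from outside, world axes, zero at the start; "moment": the same for the moment, N m; "width": finger opening in m.
Only numpy, scipy, OpenCV 4.12 (cv2) and the standard library are available. Lean on these libraries where they do the work, as an engineer would, in place of code of your own. Each camera call takes 0.05 s, during which the arm holds its last target.

## Task

Clear the wooden jig: take the steel ring out of its pocket and hang it on the upright post, lowered right down onto the post's foot, not dropped. Then pick up the cast spoon blank by its balance point and hold it level about 6 cm above the top of the jig's pocket block, heavy head straight over the round pocket and stem pointing along the beam, so the fit can be sighted. Finish while still holding it there, still and touching nothing but the gripper; leave the other bench things where they are.

Things in the scene. Friction and masses are not known exactly. Their poses are not given: they have to be found in the camera images.
- blank: Brass spoon casting, 0.4-0.8 kg, 210 mm long, lying left or right of the jig: heavy round head (48 mm across, 26 high), thin square stem (14 mm wide, underside 12 and top 24 mm above the bench), small round foot (20 mm across, 26 high). Origin: underside plane, below the balance point; x along the stem from head to foot, z up. Head centre x = -57 mm, foot centre +119, bare stem -33 to +109.
- blank_balance (a point): Balance point (centre of mass in plan) of the blank: in the stem, 57 mm from the centre of the head (33 mm past its rim), 18 mm above the underside, in mid-thickness of the stem. Grasp within 20 mm of it.
- blank_head (a point): Centre of the underside of the blank's head.
- blank_end (a point): Centre of the underside of the small round foot at the blank's stem end.
- jig: Fixed wooden jig: block 92 x 92 mm, 40 high, with a round pocket (59 mm across, 10 deep) in its top; a beam 50 mm wide, 30 high runs out from it, with two cheeks (top 44 mm high, 28 mm apart). Origin: on the bench, below where the balance point belongs; x from pocket to beam end, z up. Pocket centre x = -57 mm, block -103 to -11, beam to +139, cheeks +38 to +88.
- jig_pocket (a point): Centre of the pocket's mouth, at the height of the block's top, 40 mm above the bench; the head belongs straight above it.
- jig_end (a point): Point on top of the beam (30 mm above the bench) over which the blank's small foot belongs, 176 mm from the pocket centre.
- ring: Plain steel ring, 48 mm outside, 28 mm hole, 26 mm high, 0.2 kg; at the start it lies flat in the jig's pocket, on the pocket floor 30 mm above the bench, standing 16 mm proud of the block. Origin: centre of its underside, z along its axis.
- post: Storage post, fixed: a wooden foot disc 80 mm across and 14 mm high with a steel pin 16 mm thick standing up at its centre, tip 59 mm above the bench, tapered over the last 8 mm. Origin: centre of the underside, on the bench. The ring on it rests on the disc, its underside 14 mm above the bench.
- file: Bystander: file with a wooden handle, 200 mm long, lying beyond the jig. Leave it.
- bench_block: Bystander: square steel bench block 60 x 60 x 22 mm. Leave it.
- jar: Bystander: small amber glass jar, 52 mm across, 60 mm high. Leave it.

How it is judged:
On the way, in this order (a step that is already met when the one before it is completed fails the run):
1. the ring sits on the post's foot, let go (horizontal distance between ring and post below 0.01 m and height (world z) of ring below 0.02 m and angle between ring's own z axis and vertical below 0.12 rad and contact force between ring and the fingers below 0.1 N), for 0.2 s.
2. the blank is lifted clear of the bench, level, held at its balance point (height (world z) of blank above 0.03 m and angle between blank's own z axis and vertical below 0.1 rad and horizontal distance between the grasp point and blank_balance below 0.02 m and contact force between blank and the fingers above 3 N), for 0.2 s.
At the end, for the whole second after the job is handed in: Blank gripped within 20 mm of its balance point, level to 0.1 rad, underside 30-95 mm above the block, head within 12 mm of over the pocket centre, foot within 18 mm of its point, still, carried by nothing else; ring flat on the post's foot (10 mm of axis, 6 mm of fully down), let go (all of step 1 and contact force between blank and the fingers above 3 N and horizontal distance between the grasp point and blank_balance below 0.02 m and angle between blank's own z axis and vertical below 0.1 rad and horizontal distance between blank_head and jig_pocket below 0.012 m and horizontal distance between blank_end and jig_end below 0.018 m and z of blank_balance in the frame of jig_pocket between 0.048 and 0.113 m and contact force between blank and jig below 0.1 N and contact force between blank and post below 0.1 N and contact force between blank and ring below 0.1 N and linear speed of blank below 0.02 m/s and angular speed of blank below 0.15 rad/s); the arm keeps its last pose, push and grip.
It fails at once if the ring is let go high on the post (dropped) (horizontal distance between ring and post below 0.03 m and height (world z) of ring above 0.032 m and contact force between ring and the fingers below 0.1 N).
It fails at once if the file is disturbed (moved more than 20 mm) (distance of file from where it was at the start of the episode above 0.02 m).
It fails at once if the bench block is disturbed (moved more than 20 mm) (distance of bench_block from where it was at the start of the episode above 0.02 m).
It fails at once if the jar is disturbed (moved more than 20 mm) (distance of jar from where it was at the start of the episode above 0.02 m).
It also fails if it takes over 51 s, if anything falls off the work surface, if the arm or the gripper's body presses on something with over 40 N, if the wrist force passes 120 N, or if a joint passes its speed limit or range.

## Working session

There is one attempt and no reset: what is moved stays moved. The work goes in short steps, Python scripts to look and compute and a tool call to move; the robot and the scene stay as the last step left them, time stands still between calls to the robot, and variables do not carry over. Pictures are saved under pics/ and viewed, and the job is handed in when it is done.

Besides the shell and the picture viewer there is one more tool, called after "Request:" as name(argument=value, ...) on one line, values as JSON. move_arm: Moves the arm, as the interface text tells. Its arguments: {"type":"object","properties":{"deltas":{"type":"array","items":{"type":"object","properties":{"dp":{"type":"array","items":{"type":"number"}},"rotation":{"type":"array","items":{"type":"number"}}}}},"jaw":{"type":"number"},"squeeze":{"type":"number"}},"required":["deltas"]}

```bash
mkdir -p pics; ls
python3 - <<'E'
from station import arm
import cv2,numpy as np
s=arm.get_state();print({k:np.round(v,3).tolist() for k,v in s.items()})
for n in("top","side"):
    f=arm.grab_frame(n);cv2.imwrite(f"pics/{n}0.png",f["pixels"][:,:,::-1]);np.savez(f"{n}0.npz",**f)
    print(n,f["fx"],f["fy"],f["cx"],f["cy"],np.round(f["cam_to_world"],4).tolist())
E
```

```text
pics
{'t': 0.0, 'q': [-0.908, 0.359, 0.011, -0.0, -1.224, -0.288], 'qd': [0.002, -0.001, 0.0, 0.002, -0.0, 0.001], 'joint_efforts': [-0.001, -58.272, 29.306, 6.997, 0.007, -0.0], 'eef_pos': [0.247, -0.628, 0.226], 'ee_rot': [-1.569, 0.0, 0.375], 'force': [-0.886, -0.258, -0.011], 'moment': [0.031, -0.032, -0.026], 'width': 0.088}
top 497.9561585831825 497.9561585831825 314.78320233266 235.10942933873974 [[0.0233, -0.9915, 0.1281, 0.49], [-0.9997, -0.0228, 0.0055, -0.0092], [-0.0026, -0.1282, -0.9917, 0.9306], [0.0, 0.0, 0.0, 1.0]]
side 521.7040405615032 521.7040405615032 321.57277585113894 237.9251327847307 [[-0.8809, -0.2693, 0.3892, 0.1606], [-0.4733, 0.4987, -0.7261, 0.8056], [0.0014, -0.8239, -0.5668, 0.6792], [0.0, 0.0, 0.0, 1.0]]
```

View pics/top0.png

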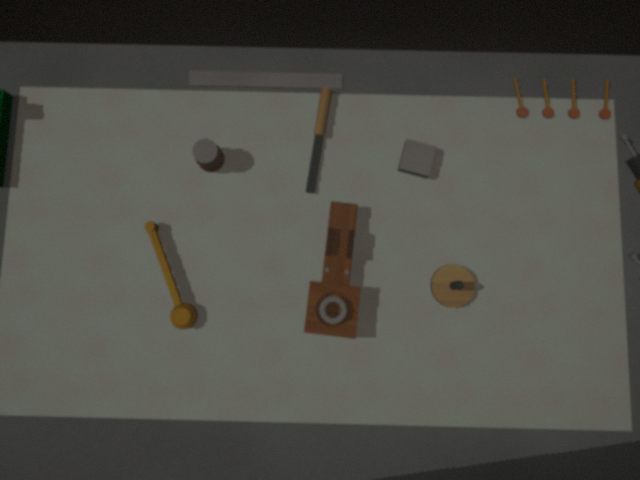

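View pics/side0.png

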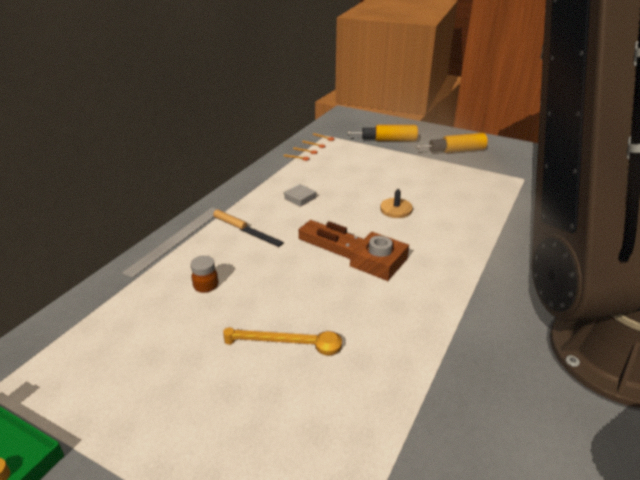

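Top view: ring near (333,309) in the jig, post near (454,286), blank head near (183,316) with its foot at (151,227). The jar is at (209,155), file at (318,140) and steel block at (417,158). Next I'll measure these positions.

```bash
cat > h.py <<'E'
import cv2,numpy as np
def load(n): return dict(np.load(n+".npz"))
def ray(f,uv,z):
    uv=np.atleast_2d(uv).astype(float);T=f["cam_to_world"]
    d=np.c_[(uv[:,0]-f["cx"])/f["fx"],(uv[:,1]-f["cy"])/f["fy"],np.ones(len(uv))]@T[:3,:3].T
    o=T[:3,3];return o+d*((z-o[2])/d[:,2])[:,None]
def cloud(f):
    v,u=np.mgrid[:480,:640];Z=f["z_map"];T=f["cam_to_world"]
    P=np.stack([(u-f["cx"])/f["fx"]*Z,(v-f["cy"])/f["fy"]*Z,Z],-1)
    return P@T[:3,:3].T+T[:3,3]
def proj(f,P):
    T=np.linalg.inv(f["cam_to_world"]);p=np.atleast_2d(P)@T[:3,:3].T+T[:3,3]
    return np.c_[p[:,0]/p[:,2]*f["fx"]+f["cx"],p[:,1]/p[:,2]*f["fy"]+f["cy"]]
E
python3 - <<'E'
from h import *
np.set_printoptions(precision=4,suppress=True)
for n in("top0","side0"):
    f=load(n);P=cloud(f);z=P[...,2];ok=f["z_map"]>0
    hsv=cv2.cvtColor(f["pixels"],cv2.COLOR_RGB2HSV);H,S,V=cv2.split(hsv)
    print(n,"bench z",np.median(z[ok&(abs(z)<.03)]))
    in_=ok&(P[...,0]>.3)&(P[...,0]<.85)&(abs(P[...,1])<.5)&(z>.006)&(z<.1)
    nl,lab,st,c=cv2.connectedComponentsWithStats(in_.astype(np.uint8))
    for i in range(1,nl):
        if st[i,4]>60:
            m=lab==i;print(st[i],P[m].mean(0),"max",P[m].max(0),"min",P[m].min(0),"hsv",np.median(hsv[m],0))
f=load("top0")
b=cv2.resize(f["pixels"][190:350,290:500,::-1],None,fx=3.8,fy=3.7,interpolation=cv2.INTER_CUBIC);cv2.imwrite("pics/c1.png",np.clip(b*1.8,0,255))
b=cv2.resize(f["pixels"][210:340,120:220,::-1],None,fx=4.5,fy=4.5,interpolation=cv2.INTER_CUBIC);cv2.imwrite("pics/c2.png",np.clip(b*1.8,0,255))
E
```

```text
top0 bench z 0.0006228151143392591
[305 109  24  85 708] [ 0.7788 -0.0042  0.0128] max [0.8495 0.0165 0.0256] min [ 0.6895 -0.0239  0.006 ] hsv [19. 25. 58.]
[192 139  32  34 791] [0.746  0.1943 0.0496] max [0.774  0.222  0.0645] min [0.7249 0.1727 0.0061] hsv [18. 23. 77.]
[ 398  139   39   40 1073] [ 0.7566 -0.1923  0.0213] max [ 0.7946 -0.1575  0.0274] min [ 0.7229 -0.2287  0.006 ] hsv [21. 22. 81.]
[ 303  202   58  137 4951] [ 0.5269 -0.0426  0.0368] max [0.6692 0.0124 0.0616] min [ 0.4242 -0.087   0.0098] hsv [ 13. 139.  74.]
[ 144  221   54  109 1391] [0.5113 0.2544 0.0233] max [0.6265 0.3109 0.0301] min [0.4314 0.2078 0.0062] hsv [ 19. 178.  99.]
[ 431  264   44   44 1506] [ 0.5206 -0.2571  0.0161] max [ 0.5608 -0.2189  0.0625] min [ 0.482  -0.2983  0.006 ] hsv [ 18. 117.  97.]
side0 bench z 0.002088068923547015
[284 184  32  22 456] [ 0.7561 -0.1866  0.02  ] max [ 0.7968 -0.1547  0.0272] min [ 0.7238 -0.259   0.006 ] hsv [ 17.  42. 159.]
[380 187  33  30 571] [ 0.5202 -0.252   0.0193] max [ 0.561  -0.218   0.0629] min [ 0.4831 -0.364   0.0062] hsv [ 16. 154. 188.]
[227 215  57  31 420] [ 0.7767 -0.0021  0.0126] max [0.8495 0.0168 0.0262] min [ 0.6894 -0.0409  0.0061] hsv [ 16.  51. 109.]
[ 298  219  112   61 3278] [ 0.5231 -0.0302  0.0332] max [0.6721 0.0134 0.0602] min [ 0.4239 -0.0888  0.006 ] hsv [ 12. 195. 128.]
[190 255  29  37 849] [0.7442 0.2066 0.042 ] max [0.7853 0.2257 0.0648] min [0.7242 0.1719 0.0061] hsv [ 13. 101. 130.]
[ 223  327  119   28 1523] [0.5163 0.2618 0.0226] max [0.627  0.3105 0.0315] min [0.4316 0.2071 0.006 ] hsv [ 18. 204. 201.][ WARN:0@0.392] global loadsave.cpp:1063 imwrite_ Unsupported depth image for selected encoder is fallbacked to CV_8U.
```

View pics/c1.png

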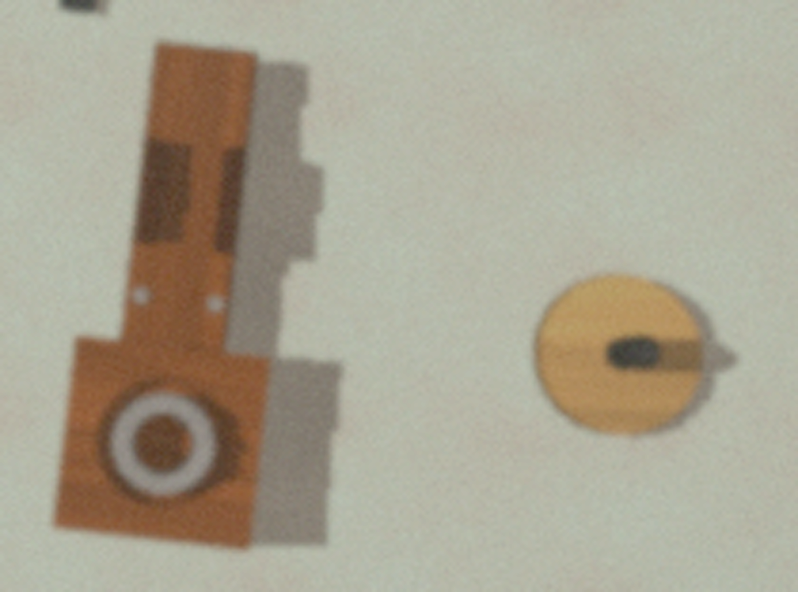

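View pics/c2.png

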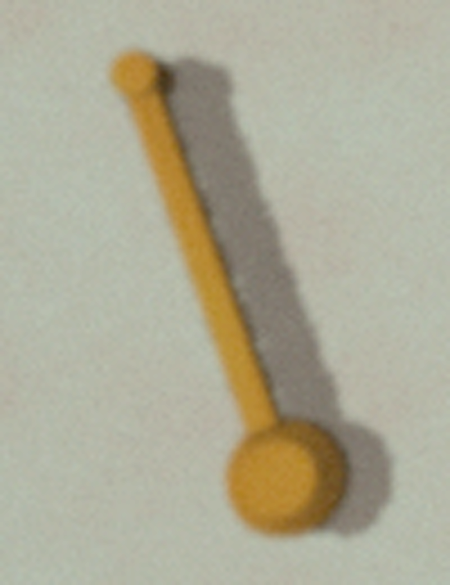

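The crops show the ring off-centre in its pocket, the disc with its pin, the jig's edges, and the blank's head and foot clearly. I'll compute positions from both views.

```bash
cat > meas.py <<'E'
from h import *
np.set_printoptions(precision=4,suppress=True)
def circ(pts): # minEnclosing on world mm
    (c,r)=cv2.minEnclosingCircle((pts*1000).astype(np.float32));return np.array(c)/1000,r
for n in("top0","side0"):
    f=load(n);P=cloud(f);z=P[...,2];ok=f["z_map"]>0;x,y=P[...,0],P[...,1]
    H,S,V=cv2.split(cv2.cvtColor(f["pixels"],cv2.COLOR_RGB2HSV))
    print("==",n)
    def top(m,zt,lab):
        k=cv2.morphologyEx(m.astype(np.uint8),cv2.MORPH_OPEN,np.ones((2,2)))
        v,u=np.nonzero(k);Q=ray(f,np.c_[u,v],zt)[:,:2]
        c,r=circ(Q);print(lab,"enc",c,"r",r,"mean",Q.mean(0),"zmed",np.median(z[k>0]),len(u));return Q
    jig=ok&(x>.4)&(x<.69)&(y>-.1)&(y<.03)
    top(jig&(z>.048)&(S<90),.056,"ring")
    jb=top(jig&(S>100)&(z>.0345)&(z<.046)&(x<.53),.040,"block")
    print(" blockrect",cv2.minAreaRect((jb*1000).astype(np.float32)))
    bm=top(jig&(S>100)&(z>.024)&(z<.035)&(x>.53),.030,"beam")
    print(" beamrect",cv2.minAreaRect((bm*1000).astype(np.float32)))
    top(ok&(x>.47)&(x<.57)&(y<-.2)&(y>-.31)&(z>.009)&(z<.02)&(S>70),.014,"disc")
    bl=ok&(x>.4)&(x<.65)&(y>.19)&(y<.33)&(S>130)&(z>.006)
    hd=top(bl&(x<.49)&(z>.022),.026,"head")
    top(bl&(x>.60)&(z>.021),.026,"foot")
    m=bl&(z>.018)&(x>.5)&(x<.595);v,u=np.nonzero(m);Q=ray(f,np.c_[u,v],.024)[:,:2];print("stem line",cv2.fitLine((Q).astype(np.float32),cv2.DIST_L2,0,.01,.01).ravel())
E
python3 meas.py
```

```text
== top0
ring enc [ 0.4714 -0.0396] r 23.80647850036621 mean [ 0.4711 -0.0395] zmed 0.055559268232129755 391
block enc [ 0.4725 -0.0407] r 62.17219543457031 mean [ 0.4727 -0.0411] zmed 0.039846103097843644 1719
 blockrect ((472.4952087402344, -40.38185501098633), (89.97201538085938, 89.80342102050781), 84.51910400390625)
beam enc [ 0.5954 -0.0506] r 72.26463317871094 mean [ 0.5983 -0.0519] zmed 0.03014445504677149 1566
 beamrect ((595.8895263671875, -51.74140930175781), (47.4083137512207, 139.0279998779297), 84.7527084350586)
disc enc [ 0.5195 -0.2597] r 39.88569259643555 mean [ 0.5195 -0.2594] zmed 0.013881959332297855 1364
head enc [0.4622 0.2321] r 27.855188369750977 mean [0.4565 0.2309] zmed 0.025367235808062993 391
foot enc [0.6102 0.2935] r 14.394258499145508 mean [0.6105 0.2953] zmed 0.02527723954024652 109
stem line [0.9165 0.4    0.5473 0.2696]
== side0
ring enc [ 0.469  -0.0336] r 28.74774742126465 mean [ 0.4687 -0.0325] zmed 0.05516634866779957 257
block enc [ 0.4707 -0.0318] r 65.55133056640625 mean [ 0.4678 -0.0248] zmed 0.04096570024264279 787
 blockrect ((470.9349060058594, -33.63201904296875), (97.9847640991211, 95.81809997558594), 84.06137084960938)
beam enc [ 0.5955 -0.0434] r 73.70984649658203 mean [ 0.5944 -0.0435] zmed 0.03140779909304198 696
 beamrect ((595.8970336914062, -44.60447692871094), (56.51385498046875, 139.80783081054688), 85.04388427734375)
disc enc [ 0.5196 -0.2536] r 43.6163330078125 mean [ 0.5174 -0.2515] zmed 0.01525873061994465 431
head enc [0.4615 0.2383] r 29.704553604125977 mean [0.4565 0.2375] zmed 0.026009917004964578 361
foot enc [0.609 0.3  ] r 13.259432792663574 mean [0.6092 0.3012] zmed 0.025931243094324874 98
stem line [0.9179 0.3967 0.5468 0.2727]
```

```bash
cat > plan.py <<'E'
import sys,json,numpy as np
from scipy.spatial.transform import Rotation as R
from station import arm
def st():
    s=arm.get_state();return s,np.array(s["eef_pos"]),R.from_euler("xyz",s["ee_rot"])
def goal(yaw): return R.from_euler("xyz",[-np.pi/2,0,np.deg2rad(yaw)])
def plan(target,yaw,step=40.,rstep=6.):
    s,p,r=st();g=goal(yaw);d=np.array(target)-p
    rv=np.degrees((r.inv()*g).as_rotvec())
    print("t",round(s["t"],2),"pos",p.round(4),"rpy",np.degrees(s["ee_rot"]).round(2),"F",np.round(s["force"],1),"w",round(s["width"],4),"q",np.round(s["q"],2))
    n=max(1,int(np.ceil(max(np.linalg.norm(d)*1000/step,np.linalg.norm(rv)/rstep))))
    print("total tool mm",(r.inv().apply(d)*1000).round(1),"rot",rv.round(2),"rows",n)
    for i in range(n):
        dp=r.inv().apply((np.array(target)-p)/(n-i))*1000;dr=np.degrees((r.inv()*g).as_rotvec())/(n-i)
        dp=dp.round(1 if n==1 else 0);dr=dr.round(1)
        print(json.dumps({"dp":dp.tolist(),"rotation":dr.tolist()}))
        p=p+r.apply(dp)/1000;r=r*R.from_rotvec(np.radians(dr))
if __name__=="__main__":
    a=[float(v) for v in sys.argv[1:]];plan(a[:3],a[3],*a[4:])
E
python3 plan.py 0.445 -0.045 0.21 -5.3
python3 - <<'E'
from station import arm
import numpy as np,cv2
f=arm.grab_frame("wrist");print(f["fx"],f["cx"],f["cy"],np.round(f["mount"],4).tolist());cv2.imwrite("pics/w0.png",f["pixels"][:,:,::-1])
E
```

```text
t 0.1 pos [ 0.2469 -0.6278  0.2257] rpy [-8.991e+01  1.000e-02  2.147e+01] F [-0.   0.1  0.9] w 0.0877 q [-0.91  0.36  0.01 -0.   -1.22 -0.29]
total tool mm [397.6  16.3 469.8] rot [-0.08 26.77 -0.03] rows 16
{"dp": [25.0, 1.0, 29.0], "rotation": [-0.0, 1.7, -0.0]}
{"dp": [24.0, 1.0, 30.0], "rotation": [-0.0, 1.7, -0.0]}
{"dp": [23.0, 1.0, 31.0], "rotation": [-0.0, 1.7, -0.0]}
{"dp": [22.0, 1.0, 31.0], "rotation": [-0.0, 1.7, -0.0]}
{"dp": [21.0, 1.0, 32.0], "rotation": [-0.0, 1.7, -0.0]}
{"dp": [20.0, 1.0, 33.0], "rotation": [-0.0, 1.7, -0.0]}
{"dp": [19.0, 1.0, 33.0], "rotation": [-0.0, 1.7, -0.0]}
{"dp": [18.0, 1.0, 34.0], "rotation": [-0.0, 1.7, -0.0]}
{"dp": [17.0, 1.0, 34.0], "rotation": [-0.0, 1.6, -0.0]}
{"dp": [16.0, 1.0, 35.0], "rotation": [-0.0, 1.7, -0.0]}
{"dp": [15.0, 1.0, 35.0], "rotation": [-0.0, 1.6, -0.0]}
{"dp": [15.0, 1.0, 36.0], "rotation": [-0.0, 1.7, -0.0]}
{"dp": [13.0, 1.0, 36.0], "rotation": [-0.0, 1.6, -0.0]}
{"dp": [12.0, 1.0, 37.0], "rotation": [-0.0, 1.7, -0.0]}
{"dp": [12.0, 1.0, 37.0], "rotation": [-0.0, 1.6, -0.0]}
{"dp": [10.0, 1.0, 38.0], "rotation": [-0.1, 1.7, -0.0]}
400.02223986119975 311.3458318734184 237.84272965198988 [[-0.0008, 0.9685, 0.249, -0.0678], [0.0014, -0.249, 0.9685, -0.1589], [1.0, 0.0012, -0.0012, -0.0003], [0.0, 0.0, 0.0, 1.0]]
```

View pics/w0.png

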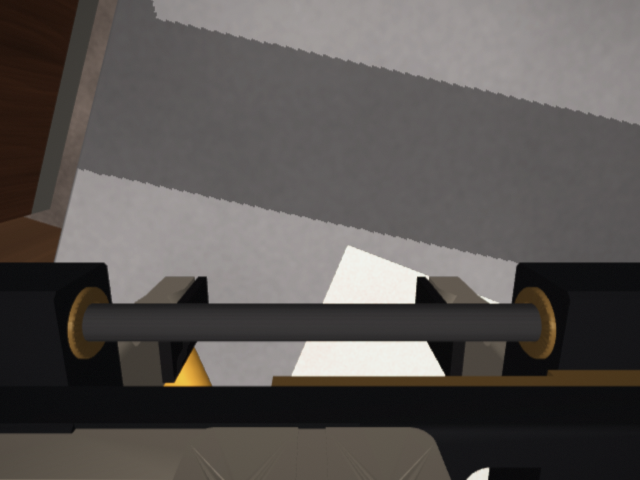

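The wrist picture is blocked by the gripper below about row 260, so objects show up behind the tool, on its −x side. I'll fly to slightly ahead of the pocket.

Request:
move_arm(deltas=[{"dp": [28,1,28],"rotation": [0,1.7,0]},{"dp": [28,1,28],"rotation": [0,1.7,0]},{"dp": [27,1,29],"rotation": [0,1.7,0]},{"dp": [26,1,30],"rotation": [0,1.7,0]},{"dp": [25,1,31],"rotation": [0,1.7,0]}])

```text
t: 0.57
eef_pos: [0.3277, -0.4467, 0.2159]
ee_rot: [-1.565, 0.005, 0.211]
force: [2.0, -0.8, 0.7]
width: 0.0874
```

```bash
python3 plan.py 0.525 -0.047 0.21 -5.3
```

```text
t 0.57 pos [ 0.3277 -0.4467  0.2159] rpy [-89.67   0.27  12.07] F [ 2.  -0.8  0.7] w 0.0874 q [-0.58  0.17 -0.27 -0.   -1.14 -0.78]
total tool mm [276.6   6.6 349.6] rot [-0.28 17.37 -0.32] rows 12
{"dp": [23.0, 1.0, 29.0], "rotation": [-0.0, 1.4, -0.0]}
{"dp": [22.0, 1.0, 30.0], "rotation": [-0.0, 1.5, -0.0]}
{"dp": [22.0, 0.0, 30.0], "rotation": [-0.0, 1.4, -0.0]}
{"dp": [21.0, 1.0, 31.0], "rotation": [-0.0, 1.5, -0.0]}
{"dp": [20.0, 0.0, 31.0], "rotation": [-0.0, 1.4, -0.0]}
{"dp": [19.0, 1.0, 32.0], "rotation": [-0.0, 1.5, -0.0]}
{"dp": [18.0, 0.0, 32.0], "rotation": [-0.0, 1.4, -0.1]}
{"dp": [18.0, 1.0, 33.0], "rotation": [-0.1, 1.5, -0.0]}
{"dp": [17.0, 0.0, 33.0], "rotation": [-0.0, 1.4, -0.1]}
{"dp": [16.0, 1.0, 34.0], "rotation": [-0.1, 1.5, -0.0]}
{"dp": [15.0, 0.0, 34.0], "rotation": [-0.0, 1.4, -0.1]}
{"dp": [14.0, 0.0, 34.0], "rotation": [-0.1, 1.5, -0.0]}
```

Request:
move_arm(deltas=[{"dp": [23,1,30],"rotation": [0,1.5,0]},{"dp": [22,0,30],"rotation": [0,1.5,0]},{"dp": [22,0,31],"rotation": [0,1.5,0]},{"dp": [21,0,31],"rotation": [0,1.5,0]},{"dp": [20,0,32],"rotation": [0,1.5,0]}])

```text
t: 0.98
eef_pos: [0.4115, -0.2684, 0.2144]
ee_rot: [-1.565, 0.006, 0.071]
force: [0.8, 0.3, 0.3]
width: 0.0878
```

Request:
move_arm(deltas=[{"dp": [19,0,32],"rotation": [0,1.5,0]},{"dp": [18,0,33],"rotation": [0,1.5,0]},{"dp": [18,0,33],"rotation": [0,1.5,0]},{"dp": [17,0,34],"rotation": [0,1.4,0]},{"dp": [16,0,34],"rotation": [0,1.4,0]}])

```text
t: 1.4
eef_pos: [0.4981, -0.0911, 0.2157]
ee_rot: [-1.565, 0.005, -0.062]
force: [0.1, -0.5, -0.6]
width: 0.088
```

```bash
python3 plan.py 0.525 -0.047 0.21 -5.3
```

```text
t 1.4 pos [ 0.4981 -0.0911  0.2157] rpy [-89.66   0.28  -3.56] F [ 0.1 -0.5 -0.6] w 0.088 q [ 0.2   0.09 -0.36 -0.01 -1.12 -1.83]
total tool mm [24.1  5.8 45.6] rot [-0.33  1.73 -0.29] rows 2
{"dp": [12.0, 3.0, 23.0], "rotation": [-0.2, 0.9, -0.1]}
{"dp": [12.0, 3.0, 23.0], "rotation": [-0.1, 0.8, -0.2]}
```

Request:
move_arm(deltas=[{"dp": [12,3,23],"rotation": [-0.2,0.9,-0.2]},{"dp": [12,3,22],"rotation": [-0.1,0.8,-0.1]},{"dp": [0,0,0],"rotation": [0,0,0]}])

```text
t: 1.65
eef_pos: [0.5287, -0.0396, 0.2097]
ee_rot: [-1.57, -0.002, -0.09]
force: [0.4, 0.1, 0.6]
width: 0.0876
```

```bash
cat > wr.py <<'E'
import sys
from h import *
from plan import st
from station import arm
def wrist(name):
    s,p,r=st();f=arm.grab_frame("wrist")
    T=np.eye(4);T[:3,:3]=r.as_matrix();T[:3,3]=p;f["cam_to_world"]=T@f["mount"]
    np.savez(name+".npz",**f);cv2.imwrite(f"pics/{name}.png",f["pixels"][:,:,::-1]);print(p.round(4),np.degrees(s["ee_rot"]).round(2),np.round(s["qd"],3));return f
if __name__=="__main__": wrist(sys.argv[1])
E
python3 wr.py w1
```

```text
[ 0.5287 -0.0396  0.2097] [-89.93  -0.12  -5.14] [ 0.002 -0.024 -0.026 -0.004 -0.021  0.04 ]
```

View pics/w1.png

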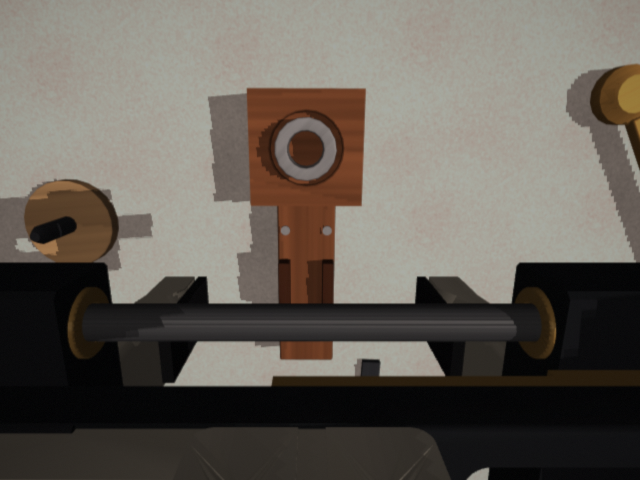

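The wrist view shows the ring at (306,149), the block spanning (248..365, 88..205) and the post disc at (70,222). I'll cast these onto their planes.

```bash
cat > mw.py <<'E'
from h import *
np.set_printoptions(precision=4,suppress=True)
f=load("w1");P=cloud(f);z=P[...,2];ok=f["z_map"]>0;x,y=P[...,0],P[...,1]
print("bench z",np.median(z[ok&(abs(z)<.03)]))
H,S,V=cv2.split(cv2.cvtColor(f["pixels"],cv2.COLOR_RGB2HSV))
rows=np.mgrid[:480,:640][0]<262
def go(m,zt,lab,rect=False):
    m=cv2.morphologyEx((m&rows).astype(np.uint8),cv2.MORPH_OPEN,np.ones((3,3)))
    cs,_=cv2.findContours(m,cv2.RETR_EXTERNAL,cv2.CHAIN_APPROX_NONE);c=max(cs,key=cv2.contourArea)
    Q=(ray(f,c[:,0],zt)[:,:2]*1000).astype(np.float32)
    print(lab,"z",np.median(z[m>0]),cv2.minAreaRect(Q) if rect else (cv2.minEnclosingCircle(Q),cv2.fitEllipse(Q)))
jig=ok&(x>.4)&(x<.69)&(y>-.11)&(y<.03)
go(jig&(z>.05)&(S<100),.056,"ring")
go(jig&(z>.036)&(z<.046)&(x<.528),.040,"block",1)
go(ok&(x>.46)&(x<.58)&(y<-.2)&(y>-.32)&(z>.009)&(z<.019),.014,"disc")
v,u=np.nonzero(ok&(x>.46)&(x<.58)&(y<-.2)&(y>-.32)&(z>.056)&rows);print("pin tip",P[v,u].mean(0),len(u))
v,u=np.nonzero(ok&(x>.53)&(x<.59)&(y<-0)&(y>-.1)&(z>.024)&(z<.036)&rows);Q=ray(f,np.c_[u,v],.03);print("beam mid",Q.mean(0))
E
python3 mw.py
```

```text
bench z 0.0013218471640236151
ring z 0.05647978858014285 (((471.9490966796875, -40.117881774902344), 23.79905891418457), ((471.9309997558594, -40.124210357666016), (46.43037796020508, 46.690406799316406), 140.25961303710938))
block z 0.040665053383805994 ((472.0898132324219, -39.91136932373047), (92.41219329833984, 91.49884796142578), 84.90501403808594)
disc z 0.014933402474052948 (((520.040771484375, -259.62359619140625), 41.140079498291016), ((518.8963623046875, -258.1253662109375), (76.85472869873047, 78.50489044189453), 163.05624389648438))
pin tip [ 0.52   -0.2593  0.0587] 175
beam mid [ 0.5497 -0.0467  0.03  ]
```

The two cameras agree to under 1 mm: ring at (0.4719, −0.0400), pocket at (0.4722, −0.0402), jig yaw about −5.2°, post at (0.5198, −0.2594).

```bash
python3 plan.py 0.4719 -0.040 0.085 -5.2 38
```

```text
t 1.7 pos [ 0.5277 -0.0407  0.2097] rpy [-8.994e+01 -7.000e-02 -5.100e+00] F [-0.6 -0.1 -0.1] w 0.0875 q [ 0.29  0.13 -0.33 -0.   -1.11 -1.95]
total tool mm [-55.8 124.7  -4.4] rot [-0.06  0.1   0.07] rows 4
{"dp": [-14.0, 31.0, -1.0], "rotation": [-0.0, 0.0, 0.0]}
{"dp": [-14.0, 31.0, -1.0], "rotation": [-0.0, 0.0, 0.0]}
{"dp": [-14.0, 31.0, -1.0], "rotation": [-0.0, 0.1, 0.0]}
{"dp": [-14.0, 32.0, -1.0], "rotation": [-0.1, 0.0, 0.1]}
```

Request:
move_arm(deltas=[{"dp": [-14,30,-1],"rotation": [0,0,0]},{"dp": [-14,30,-1],"rotation": [0,0,0]},{"dp": [-14,30,-1],"rotation": [0,0,0]},{"dp": [-13,25,-1],"rotation": [0,0,0]},{"dp": [0,0,0],"rotation": [0,0,0]}])

```text
t: 2.12
eef_pos: [0.4713, -0.041, 0.0922]
ee_rot: [-1.569, -0.005, -0.088]
force: [-0.7, -0.0, -0.4]
width: 0.0876
```

```bash
python3 plan.py 0.4719 -0.040 0.044 -5.2 20
python3 - <<'E'
from station import arm
import cv2
f=arm.grab_frame("side");cv2.imwrite("pics/s1.png",cv2.resize(f["pixels"][120:320,260:500,::-1],None,fx=3,fy=3))
E
```

```text
t 2.12 pos [ 0.4713 -0.041   0.0922] rpy [-89.89  -0.3   -5.03] F [-0.7 -0.  -0.4] w 0.0876 q [ 0.33  0.16 -0.61  0.   -0.8  -1.99]
total tool mm [ 0.2 48.2  0.9] rot [-0.11  0.17  0.3 ] rows 3
{"dp": [0.0, 16.0, 0.0], "rotation": [-0.0, 0.1, 0.1]}
{"dp": [0.0, 16.0, 0.0], "rotation": [-0.1, 0.0, 0.1]}
{"dp": [0.0, 16.0, 1.0], "rotation": [-0.0, 0.1, 0.1]}
```

View pics/s1.png

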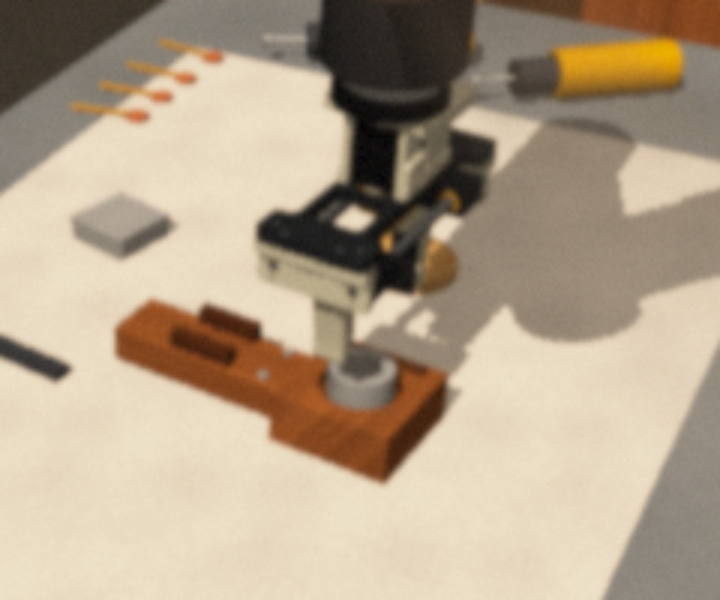

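The near finger hangs just above the ring and in line with it. Descending.

Request:
move_arm(deltas=[{"dp": [0,16,0.5],"rotation": [0,0,0.1]},{"dp": [0,16,0.5],"rotation": [0,0,0.1]},{"dp": [0,12,0],"rotation": [0,0,0.1]},{"dp": [0,0,0],"rotation": [0,0,0]}])

```text
t: 2.5
eef_pos: [0.4815, -0.0401, 0.0561]
ee_rot: [-1.567, -0.013, -0.085]
force: [-0.6, -0.2, -0.0]
width: 0.0876
```

```bash
python3 plan.py 0.4719 -0.040 0.043 -5.2 20
```

```text
t 2.5 pos [ 0.4815 -0.0401  0.0561] rpy [-89.79  -0.76  -4.87] F [-0.6 -0.2 -0. ] w 0.0876 q [ 0.33  0.23 -0.63  0.   -0.7  -1.98]
total tool mm [-9.8 13.  -0.7] rot [-0.22  0.33  0.75] rows 1
{"dp": [-9.8, 13.0, -0.7], "rotation": [-0.2, 0.3, 0.8]}
```

Request:
move_arm(deltas=[{"dp": [-9,5,0],"rotation": [-0.2,0.3,0.8]},{"dp": [0,0,0],"rotation": [0,0,0]}])

```text
t: 2.67
eef_pos: [0.4747, -0.0395, 0.0532]
ee_rot: [-1.57, -0.001, -0.091]
force: [-0.7, 0.7, 0.3]
width: 0.0875
```

```bash
python3 plan.py 0.4719 -0.040 0.043 -5.2 20
```

```text
t 2.67 pos [ 0.4747 -0.0395  0.0532] rpy [-8.997e+01 -7.000e-02 -5.220e+00] F [-0.7  0.7  0.3] w 0.0875 q [ 0.33  0.23 -0.64 -0.   -0.7  -1.99]
total tool mm [-2.8 10.2 -0.8] rot [-0.03 -0.02  0.07] rows 1
{"dp": [-2.8, 10.2, -0.8], "rotation": [-0.0, -0.0, 0.1]}
```

Request:
move_arm(deltas=[{"dp": [-3,5,-0.8],"rotation": [0,0,0]},{"dp": [-1,5,0],"rotation": [0,0,0.2]},{"dp": [0,0,0],"rotation": [0,0,0]}])

```text
t: 2.92
eef_pos: [0.4726, -0.0395, 0.0453]
ee_rot: [-1.569, -0.002, -0.091]
force: [0.4, 0.0, -0.3]
width: 0.0874
```

```bash
python3 plan.py 0.4719 -0.040 0.043 -5.2 20
```

```text
t 2.92 pos [ 0.4726 -0.0395  0.0453] rpy [-89.88  -0.12  -5.19] F [ 0.4  0.  -0.3] w 0.0874 q [ 0.33  0.24 -0.65 -0.   -0.68 -1.99]
total tool mm [-0.7  2.3 -0.5] rot [-0.12  0.01  0.12] rows 1
{"dp": [-0.7, 2.3, -0.5], "rotation": [-0.1, 0.0, 0.1]}
```

Request:
move_arm(deltas=[{"dp": [-0.7,2.3,-0.5],"rotation": [0,0,0.1]},{"dp": [0,0,0],"rotation": [0,0,0]},{"dp": [0,0,0],"rotation": [0,0,0]},{"dp": [0,0,0],"rotation": [0,0,0]},{"dp": [0,0,0],"rotation": [0,0,0]}], jaw=255, squeeze=25)

```text
t: 3.33
eef_pos: [0.4722, -0.0399, 0.0434]
ee_rot: [-1.569, -0.001, -0.09]
force: [-0.5, 0.1, 1.1]
width: 0.0598
```

Request:
move_arm(deltas=[{"dp": [0,0,0],"rotation": [0,0,0]},{"dp": [0,0,0],"rotation": [0,0,0]},{"dp": [0,0,0],"rotation": [0,0,0]}])

```text
t: 3.58
eef_pos: [0.4724, -0.0398, 0.0435]
ee_rot: [-1.568, -0.001, -0.09]
force: [-0.2, -0.4, -0.7]
width: 0.0471
```

The jaws have stopped on the ring at about 47 mm. Lifting.

Request:
move_arm(deltas=[{"dp": [0,0,0],"rotation": [0,0,0]},{"dp": [0,-12,0],"rotation": [0,0,0]},{"dp": [0,-20,0],"rotation": [0,0,0]},{"dp": [0,-25,0],"rotation": [0,0,0]},{"dp": [0,-15,0],"rotation": [0,0,0]}])

```text
t: 4.0
eef_pos: [0.468, -0.041, 0.1132]
ee_rot: [-1.572, 0.01, -0.091]
force: [0.8, -0.1, -1.9]
width: 0.0472
```

```bash
python3 plan.py 0.5198 -0.2594 0.125 -5.2 25
python3 - <<'E'
from station import arm
import cv2
f=arm.grab_frame("side");cv2.imwrite("pics/s2.png",cv2.resize(f["pixels"][120:320,260:500,::-1],None,fx=3,fy=3))
E
```

```text
t 4.0 pos [ 0.468  -0.041   0.1132] rpy [-90.07   0.57  -5.23] F [ 0.8 -0.1 -1.9] w 0.0472 q [ 0.33  0.14 -0.57 -0.   -0.87 -1.99]
total tool mm [  71.3  -12.2 -212.8] rot [ 0.07 -0.03 -0.57] rows 9
{"dp": [8.0, -1.0, -24.0], "rotation": [0.0, -0.0, -0.1]}
{"dp": [8.0, -1.0, -24.0], "rotation": [0.0, -0.0, -0.1]}
{"dp": [8.0, -1.0, -24.0], "rotation": [0.0, -0.0, -0.1]}
{"dp": [8.0, -1.0, -23.0], "rotation": [0.0, -0.0, -0.0]}
{"dp": [8.0, -2.0, -24.0], "rotation": [0.0, -0.0, -0.1]}
{"dp": [8.0, -1.0, -23.0], "rotation": [0.0, -0.0, -0.0]}
{"dp": [8.0, -2.0, -24.0], "rotation": [0.0, -0.0, -0.1]}
{"dp": [8.0, -1.0, -23.0], "rotation": [0.0, -0.0, -0.0]}
{"dp": [7.0, -2.0, -24.0], "rotation": [0.1, -0.0, -0.1]}
```

View pics/s2.png

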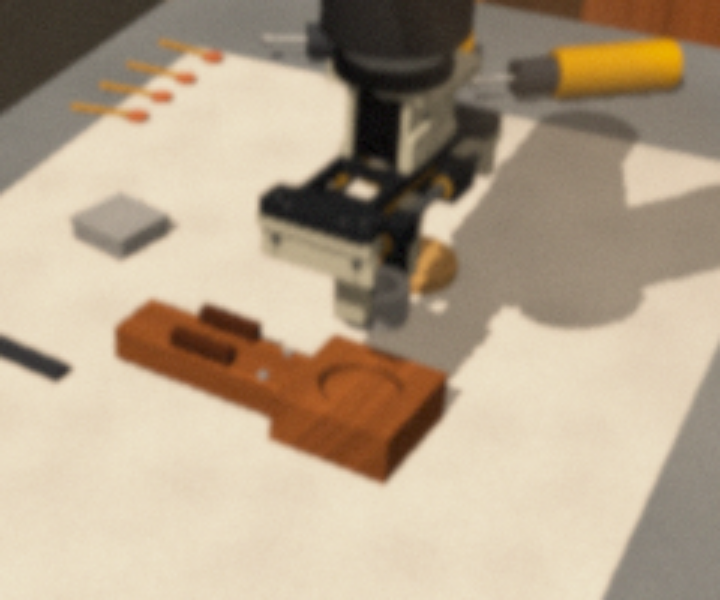

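The ring is out of the pocket and held in the jaws. Carry it over to the post at a safe height: its underside is 13.5 mm below the TCP, and the pin tip is at 59 mm.

Request:
move_arm(deltas=[{"dp": [8,-2,-25],"rotation": [0,0,-0.2]},{"dp": [8,-2,-25],"rotation": [0,0,-0.2]},{"dp": [8,-2,-25],"rotation": [0,0,-0.1]},{"dp": [8,-1,-24],"rotation": [0,0,0]},{"dp": [8,-1,-24],"rotation": [0,0,0]}])

```text
t: 4.47
eef_pos: [0.4987, -0.1669, 0.1246]
ee_rot: [-1.568, -0.006, -0.084]
force: [1.1, 0.3, -1.9]
width: 0.047
```

Request:
move_arm(deltas=[{"dp": [8,-1,-24],"rotation": [0,0,0]},{"dp": [8,-1,-24],"rotation": [0,0,0]},{"dp": [8,-1,-20],"rotation": [0,0,0]},{"dp": [6,0,-12],"rotation": [0,0,0]},{"dp": [0,0,0],"rotation": [0,0,0]}])

```text
t: 4.88
eef_pos: [0.5212, -0.2569, 0.1241]
ee_rot: [-1.568, -0.002, -0.088]
force: [-0.1, 0.8, -1.3]
width: 0.0472
```

```bash
python3 plan.py 0.5198 -0.2594 0.095 -5.2 25
```

```text
t 4.88 pos [ 0.5212 -0.2569  0.1241] rpy [-89.82  -0.1   -5.02] F [-0.1  0.8 -1.3] w 0.0472 q [-0.12  0.29 -0.33 -0.   -0.94 -1.53]
total tool mm [-1.2 29.1 -2.7] rot [-0.18  0.19  0.1 ] rows 2
{"dp": [-1.0, 15.0, -1.0], "rotation": [-0.1, 0.1, 0.0]}
{"dp": [-0.0, 14.0, -2.0], "rotation": [-0.1, 0.1, 0.1]}
```

Request:
move_arm(deltas=[{"dp": [-1,14,-1.5],"rotation": [-0.2,0.2,0.1]},{"dp": [0,14,-1],"rotation": [0,0,0]},{"dp": [0,0,0],"rotation": [0,0,0]}])

```text
t: 5.13
eef_pos: [0.5193, -0.2594, 0.0939]
ee_rot: [-1.57, 0.001, -0.094]
force: [-1.1, 0.1, -2.4]
width: 0.0471
```

```bash
python3 plan.py 0.5198 -0.2594 0.080 -5.2 25; python3 wr.py w2
python3 - <<'E'
from station import arm
import cv2,numpy as np
f=arm.grab_frame("side");np.savez("s3.npz",**f);cv2.imwrite("pics/s3.png",cv2.resize(f["pixels"][100:250,320:480,::-1],None,fx=4,fy=4))
f=arm.grab_frame("top");np.savez("t3.npz",**f);cv2.imwrite("pics/t3.png",f["pixels"][:,:,::-1])
E
```

```text
t 5.13 pos [ 0.5193 -0.2594  0.0939] rpy [-8.997e+01  7.000e-02 -5.410e+00] F [-1.1  0.1 -2.4] w 0.0471 q [-0.13  0.33 -0.37 -0.   -0.88 -1.54]
total tool mm [ 0.5 13.9  0.1] rot [-0.03 -0.21 -0.07] rows 1
{"dp": [0.5, 13.9, 0.1], "rotation": [-0.0, -0.2, -0.1]}
[ 0.5193 -0.2594  0.0939] [-8.997e+01  7.000e-02 -5.410e+00] [ 0.007 -0.019  0.013  0.005 -0.035 -0.012]
```

View pics/w2.png

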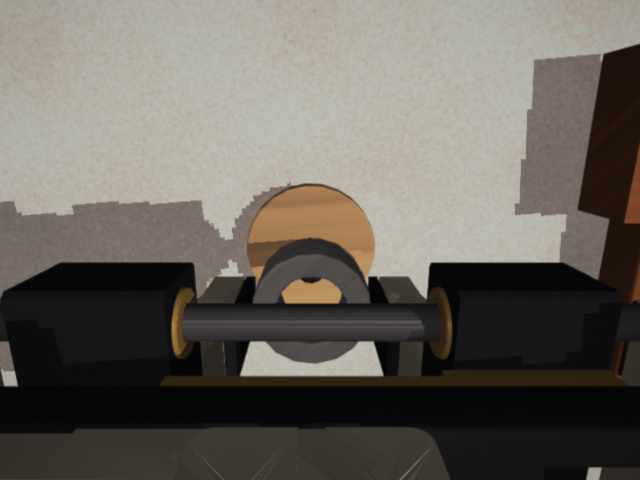

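View pics/s3.png

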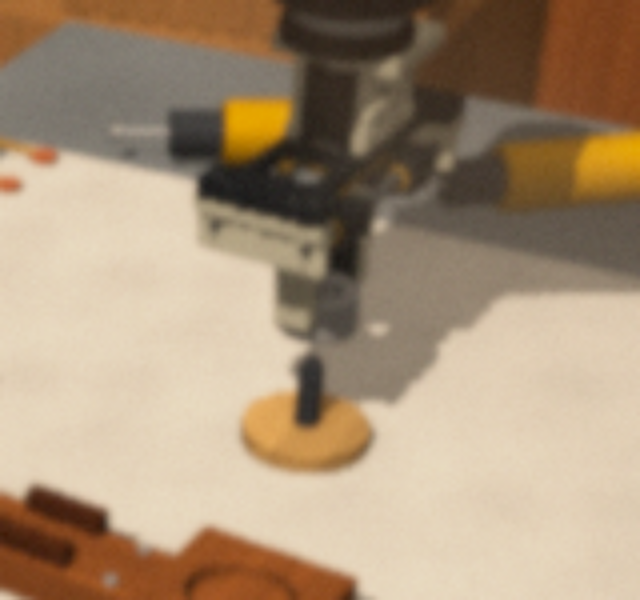

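Run:
```python
from h import *
np.set_printoptions(precision=4,suppress=True)
f=load("w2");P=cloud(f);z=P[...,2];ok=f["z_map"]>0
m=ok&(abs(P[...,0]-.52)<.05)&(abs(P[...,1]+.26)<.035)&(z>.07)&(z<.125)
v,u=np.nonzero(m);sel=(u>245)&(u<375)&((v<303)|((v>345)&(v<365)))
v,u=v[sel],u[sel];Q=P[v,u];print(len(Q),np.percentile(Q,[0,5,50,95,100],axis=0))
t=np.abs(Q[:,2]-np.median(Q[:,2]))<.005;Q=Q[t]
A=np.c_[Q[:,:2],np.ones(len(Q))];c,*_=np.linalg.lstsq(A,Q[:,2],rcond=None);print("plane",c,"res",np.std(A@c-Q[:,2]))
mm=np.zeros((480,640),np.uint8);mm[v[t],u[t]]=1
# outer/inner radius: fit circle to points via extreme radius
from scipy.optimize import least_squares
cs,_=cv2.findContours(mm,cv2.RETR_EXTERNAL,cv2.CHAIN_APPROX_NONE);c0=max(cs,key=len)[:,0]
c0=c0[(c0[:,1]<300)];W=ray(f,c0,np.median(Q[:,2]))[:,:2]
for R0 in(.024,.014):
    r=least_squares(lambda p:np.hypot(*(W-p).T)-R0,[.519,-.259],loss="soft_l1",f_scale=.0007);d=np.hypot(*(W-r.x).T)-R0;print(R0,r.x,(abs(d)<.001).sum(),len(d))
# disc arc
m=ok&(abs(P[...,0]-.52)<.06)&(abs(P[...,1]+.26)<.06)&(z>.008)&(z<.02);v,u=np.nonzero(m&(np.mgrid[:480,:640][0]<262))
k=np.zeros((480,640),np.uint8);k[v,u]=1;c=max(cv2.findContours(k,cv2.RETR_EXTERNAL,cv2.CHAIN_APPROX_NONE)[0],key=len)[:,0]
c=c[c[:,1]<240];W=ray(f,c,.014)[:,:2];r=least_squares(lambda p:np.hypot(*(W-p).T)-.04,[.519,-.259],loss="soft_l1",f_scale=.0007);print("disc",r.x)
```

```text
6054 [[ 0.4949 -0.2862  0.0819]
 [ 0.4956 -0.2811  0.0883]
 [ 0.5052 -0.2596  0.1067]
 [ 0.5385 -0.2393  0.1081]
 [ 0.5426 -0.2335  0.1242]]
plane [ 0.0146 -0.0038  0.0983] res 0.0011676073240026222
0.024 [ 0.5186 -0.2602] 166 297
0.014 [ 0.5075 -0.2596] 63 297
disc [ 0.5206 -0.261 ]
```

The ring sits level in the jaws, its top at 0.1067 m as expected. Same-camera offset to the post is about (+1.5, −0.5) mm, within the 6 mm radial clearance. Lowering in small steps.

```bash
python3 plan.py 0.5207 -0.2598 0.070 -5.2 10
```

```text
t 5.28 pos [ 0.5212 -0.2597  0.097 ] rpy [-90.03  -0.15  -5.32] F [ 0.7 -0.  -1.7] w 0.047 q [-0.13  0.32 -0.37  0.   -0.88 -1.54]
total tool mm [-0.5 27.  -0.1] rot [ 0.03 -0.12  0.15] rows 3
{"dp": [-0.0, 9.0, -0.0], "rotation": [0.0, -0.0, 0.1]}
{"dp": [-0.0, 9.0, -0.0], "rotation": [0.0, -0.1, 0.0]}
{"dp": [-1.0, 9.0, -0.0], "rotation": [0.0, -0.0, 0.1]}
```

Request:
move_arm(deltas=[{"dp": [1,8,0],"rotation": [0,0,0]},{"dp": [0.3,8,0],"rotation": [0,0,0]},{"dp": [0,8,0],"rotation": [0,0,0]},{"dp": [0,0,0],"rotation": [0,0,0]}])

```text
t: 5.62
eef_pos: [0.5246, -0.2589, 0.0736]
ee_rot: [-1.572, -0.008, -0.091]
force: [-1.2, 0.3, -1.9]
width: 0.0474
```

```bash
python3 plan.py 0.5207 -0.2598 0.032 -5.2 10
```

```text
t 5.62 pos [ 0.5246 -0.2589  0.0736] rpy [-90.05  -0.44  -5.21] F [-1.2  0.3 -1.9] w 0.0474 q [-0.12  0.35 -0.39  0.   -0.82 -1.54]
total tool mm [-4.1 41.6 -1.2] rot [ 0.05 -0.01  0.44] rows 5
{"dp": [-1.0, 8.0, -0.0], "rotation": [0.0, -0.0, 0.1]}
{"dp": [-1.0, 8.0, -0.0], "rotation": [0.0, -0.0, 0.1]}
{"dp": [-1.0, 9.0, -0.0], "rotation": [0.0, -0.0, 0.1]}
{"dp": [-0.0, 8.0, -1.0], "rotation": [0.0, -0.0, 0.1]}
{"dp": [-1.0, 9.0, -0.0], "rotation": [0.0, -0.0, 0.0]}
```

Request:
move_arm(deltas=[{"dp": [-4,0,-1],"rotation": [0,0,0.4]},{"dp": [0,0,0],"rotation": [0,0,0]}])

```text
t: 5.78
eef_pos: [0.5198, -0.2593, 0.0729]
ee_rot: [-1.572, 0.001, -0.09]
force: [0.3, 0.0, -2.0]
width: 0.0471
```

```bash
python3 plan.py 0.5207 -0.2598 0.032 -5.2 10|head -2
```

```text
t 5.78 pos [ 0.5198 -0.2593  0.0729] rpy [-9.005e+01  8.000e-02 -5.190e+00] F [ 0.3  0.  -2. ] w 0.0471 q [-0.13  0.35 -0.39  0.   -0.83 -1.54]
total tool mm [ 1.  40.9 -0.4] rot [ 0.05  0.01 -0.08] rows 5
```

Request:
move_arm(deltas=[{"dp": [0,6,0],"rotation": [0,0,0.1]},{"dp": [0,6,0],"rotation": [0,0,0.1]},{"dp": [-0.5,6,0],"rotation": [0,0,0.1]},{"dp": [0,0,0],"rotation": [0,0,0]}])

```text
t: 6.12
eef_pos: [0.5195, -0.2595, 0.0539]
ee_rot: [-1.572, 0.006, -0.091]
force: [-0.2, -0.9, -2.6]
width: 0.0474
```

```bash
python3 plan.py 0.5207 -0.2598 0.032 -5.2 10|head -2
```

```text
t 6.12 pos [ 0.5195 -0.2595  0.0539] rpy [-90.05   0.32  -5.2 ] F [-0.2 -0.9 -2.6] w 0.0474 q [-0.13  0.38 -0.41  0.   -0.79 -1.54]
total tool mm [ 1.3 21.9 -0.2] rot [ 0.05 -0.   -0.32] rows 3
```

Underside is now about 40 mm up with the pin through the hole and no contact force. Continuing.

Request:
move_arm(deltas=[{"dp": [0.5,6,0],"rotation": [0,0,-0.2]},{"dp": [0.5,6,0],"rotation": [0,0,0]},{"dp": [0,6,0],"rotation": [0,0,0]},{"dp": [0,0,0],"rotation": [0,0,0]}])

```text
t: 6.45
eef_pos: [0.5204, -0.2596, 0.0336]
ee_rot: [-1.572, 0.002, -0.091]
force: [-0.8, 0.2, -1.9]
width: 0.0472
```

```bash
python3 plan.py 0.5207 -0.2598 0.0275 -5.2 10|head -2
```

```text
t 6.45 pos [ 0.5204 -0.2596  0.0336] rpy [-90.05   0.13  -5.21] F [-0.8  0.2 -1.9] w 0.0472 q [-0.13  0.4  -0.42  0.   -0.75 -1.54]
total tool mm [ 0.3  6.1 -0.1] rot [ 0.05 -0.01 -0.13] rows 1
```

Request:
move_arm(deltas=[{"dp": [0.3,3,0],"rotation": [0,0,-0.1]},{"dp": [0,2,0],"rotation": [0,0,0]},{"dp": [0,0,0],"rotation": [0,0,0]}])

```text
t: 6.7
eef_pos: [0.5207, -0.2597, 0.0276]
ee_rot: [-1.572, 0.001, -0.091]
force: [-0.4, 0.3, -0.8]
width: 0.0471
```

Request:
move_arm(deltas=[{"dp": [0,1.2,0],"rotation": [0,0,0]},{"dp": [0,0,0],"rotation": [0,0,0]}])

```text
t: 6.87
eef_pos: [0.521, -0.2598, 0.0279]
ee_rot: [-1.572, 0.0, -0.09]
force: [-0.0, 0.1, -1.8]
width: 0.0471
```

Request:
move_arm(deltas=[{"dp": [0,1,0],"rotation": [0,0,0]},{"dp": [0,1,0],"rotation": [0,0,0]},{"dp": [0,0,0],"rotation": [0,0,0]}])

```text
t: 7.12
eef_pos: [0.5216, -0.26, 0.0278]
ee_rot: [-1.573, -0.001, -0.09]
force: [0.1, 0.0, -1.2]
width: 0.0469
```

Request:
move_arm(deltas=[{"dp": [-0.5,3,0],"rotation": [0,0,0]}])

```text
t: 7.2
eef_pos: [0.5221, -0.2602, 0.0269]
ee_rot: [-1.574, -0.003, -0.088]
force: [-8.9, 9.2, 38.2]
width: 0.0471
```

Request:
move_arm(deltas=[{"dp": [-0.5,3,0],"rotation": [0,0,0]}])

```text
t: 7.28
eef_pos: [0.5221, -0.2603, 0.0268]
ee_rot: [-1.574, -0.005, -0.088]
force: [-12.3, 10.5, 37.9]
width: 0.0467
```

Solid contact with the foot: 38 N up, z stopped at 0.0268. I'll relax the push, then open.

Request:
move_arm(deltas=[{"dp": [0,-0.2,0],"rotation": [0,0,0]},{"dp": [0,0,0],"rotation": [0,0,0]}])

```text
t: 7.45
eef_pos: [0.523, -0.2602, 0.0288]
ee_rot: [-1.575, -0.008, -0.087]
force: [0.7, 0.5, -1.6]
width: 0.047
```

Request:
move_arm(deltas=[{"dp": [0,0,0],"rotation": [0,0,0]},{"dp": [0,0,0],"rotation": [0,0,0]},{"dp": [0,0,0],"rotation": [0,0,0]},{"dp": [0,0,0],"rotation": [0,0,0]},{"dp": [0,0,0],"rotation": [0,0,0]}], jaw=0)

```text
t: 7.87
eef_pos: [0.5236, -0.2605, 0.0281]
ee_rot: [-1.575, -0.008, -0.087]
force: [0.4, 0.7, 0.3]
width: 0.0751
```

Request:
move_arm(deltas=[{"dp": [0,0,0],"rotation": [0,0,0]},{"dp": [0,0,0],"rotation": [0,0,0]},{"dp": [0,0,0],"rotation": [0,0,0]}])

```text
t: 8.12
eef_pos: [0.5234, -0.2606, 0.0275]
ee_rot: [-1.575, -0.008, -0.087]
force: [0.0, -0.5, 0.5]
width: 0.0868
```

```bash
python3 plan.py 0.5207 -0.2598 0.15 -5.2 30
```

```text
t 8.12 pos [ 0.5234 -0.2606  0.0275] rpy [-90.23  -0.44  -4.99] F [ 0.  -0.5  0.5] w 0.0868 q [-0.13  0.41 -0.43  0.01 -0.72 -1.54]
total tool mm [-1.900e+00 -1.225e+02  1.000e-01] rot [0.23 0.21 0.44] rows 5
{"dp": [-0.0, -24.0, 0.0], "rotation": [0.0, 0.0, 0.1]}
{"dp": [-1.0, -25.0, 0.0], "rotation": [0.1, 0.1, 0.1]}
{"dp": [-0.0, -24.0, 0.0], "rotation": [0.0, 0.0, 0.1]}
{"dp": [-1.0, -25.0, 0.0], "rotation": [0.1, 0.1, 0.1]}
{"dp": [-0.0, -24.0, 0.0], "rotation": [0.0, 0.0, 0.0]}
```

Released with no force left. Go straight up, then over toward the blank; along the way I'll check the ring.

Request:
move_arm(deltas=[{"dp": [0,-12,0],"rotation": [0.1,0.1,0.1]},{"dp": [0,-25,0],"rotation": [0.1,0.1,0.1]},{"dp": [0,-30,0],"rotation": [0,0,0.1]},{"dp": [0,-35,0],"rotation": [0,0,0.1]},{"dp": [0,-35,0],"rotation": [0,0,0]}])

```text
t: 8.53
eef_pos: [0.5172, -0.2591, 0.1598]
ee_rot: [-1.569, 0.018, -0.092]
force: [1.7, -0.5, -0.6]
width: 0.0875
```

```bash
python3 plan.py 0.595 0.215 0.21 23.5 40
```

```text
t 8.53 pos [ 0.5172 -0.2591  0.1598] rpy [-89.87   1.06  -5.29] F [ 1.7 -0.5 -0.6] w 0.0875 q [-0.13  0.26 -0.28 -0.   -1.04 -1.53]
total tool mm [ 32.8 -49.7 479.4] rot [ -0.39 -28.79  -1.  ] rows 13
{"dp": [3.0, -4.0, 37.0], "rotation": [-0.0, -2.2, -0.1]}
{"dp": [4.0, -4.0, 37.0], "rotation": [-0.0, -2.2, -0.1]}
{"dp": [5.0, -4.0, 37.0], "rotation": [-0.0, -2.2, -0.1]}
{"dp": [7.0, -4.0, 36.0], "rotation": [-0.0, -2.2, -0.1]}
{"dp": [8.0, -4.0, 36.0], "rotation": [-0.0, -2.2, -0.1]}
{"dp": [10.0, -4.0, 36.0], "rotation": [-0.0, -2.2, -0.1]}
{"dp": [11.0, -4.0, 35.0], "rotation": [-0.1, -2.2, -0.1]}
{"dp": [12.0, -4.0, 35.0], "rotation": [-0.0, -2.2, -0.0]}
{"dp": [13.0, -3.0, 34.0], "rotation": [-0.0, -2.2, -0.1]}
{"dp": [15.0, -4.0, 34.0], "rotation": [-0.1, -2.2, -0.0]}
{"dp": [16.0, -3.0, 33.0], "rotation": [-0.0, -2.3, -0.1]}
{"dp": [18.0, -4.0, 33.0], "rotation": [-0.1, -2.2, -0.0]}
{"dp": [18.0, -3.0, 31.0], "rotation": [-0.0, -2.3, -0.1]}
```

Request:
move_arm(deltas=[{"dp": [2,-4,39],"rotation": [0,-2.2,-0.2]},{"dp": [3,-4,39],"rotation": [0,-2.2,-0.2]},{"dp": [4,-4,39],"rotation": [0,-2.2,-0.1]},{"dp": [5,-4,39],"rotation": [0,-2.2,-0.1]},{"dp": [6,-4,39],"rotation": [0,-2.2,-0.1]}])

```text
t: 8.95
eef_pos: [0.5445, -0.0657, 0.1905]
ee_rot: [-1.571, -0.009, 0.096]
force: [0.9, -0.4, 0.2]
width: 0.0881
```

Request:
move_arm(deltas=[{"dp": [8,-4,39],"rotation": [0,-2.2,0]},{"dp": [9,-4,39],"rotation": [0,-2.2,0]},{"dp": [10,-4,39],"rotation": [0,-2.2,0]},{"dp": [12,-4,39],"rotation": [0,-2.2,0]},{"dp": [14,-4,39],"rotation": [0,-2.2,0]}])

```text
t: 9.37
eef_pos: [0.5604, 0.1412, 0.2133]
ee_rot: [-1.572, -0.013, 0.297]
force: [1.7, -0.9, 0.9]
width: 0.0875
```

```bash
python3 plan.py 0.573 0.281 0.21 23.5 40
```

```text
t 9.37 pos [0.5604 0.1412 0.2133] rpy [-90.08  -0.72  17.02] F [ 1.7 -0.9  0.9] w 0.0875 q [ 0.59  0.2  -0.24  0.01 -1.12 -1.86]
total tool mm [ 52.9   3.8 130.1] rot [ 0.12 -6.48  0.72] rows 4
{"dp": [13.0, 1.0, 33.0], "rotation": [0.0, -1.6, 0.2]}
{"dp": [14.0, 1.0, 32.0], "rotation": [0.0, -1.6, 0.2]}
{"dp": [15.0, 1.0, 32.0], "rotation": [0.1, -1.6, 0.2]}
{"dp": [16.0, 1.0, 31.0], "rotation": [0.0, -1.7, 0.1]}
```

Request:
move_arm(deltas=[{"dp": [13,1,33],"rotation": [0,-1.6,0.2]},{"dp": [14,1,32],"rotation": [0,-1.6,0.2]},{"dp": [15,1,31],"rotation": [0,-1.6,0.2]},{"dp": [15,1,28],"rotation": [0,-1.6,0.1]},{"dp": [0,0,0],"rotation": [0,0,0]}])

```text
t: 9.78
eef_pos: [0.5721, 0.2915, 0.211]
ee_rot: [-1.572, -0.004, 0.423]
force: [0.2, 0.2, -0.2]
width: 0.0875
```

```bash
python3 wr.py w4
python3 - <<'E'
from station import arm
import cv2,numpy as np
for n in("side","top"):
    f=arm.grab_frame(n);np.savez(n+"4.npz",**f)
    if n=="side": cv2.imwrite("pics/s4.png",cv2.resize(f["pixels"][150:260,330:460,::-1],None,fx=5,fy=5))
    else: cv2.imwrite("pics/t4.png",f["pixels"][:,:,::-1])
E
```

```text
[0.5721 0.2915 0.211 ] [-90.06  -0.21  24.24] [-0.012 -0.024 -0.038 -0.001 -0.011  0.002]
```

View pics/w4.png

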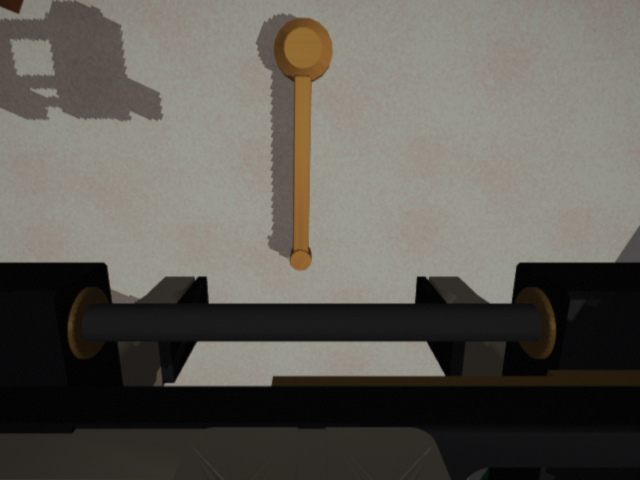

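View pics/s4.png

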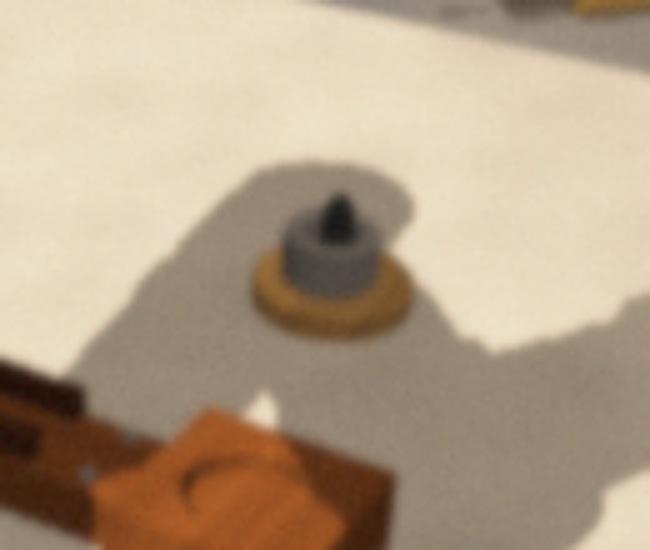

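View pics/t4.png

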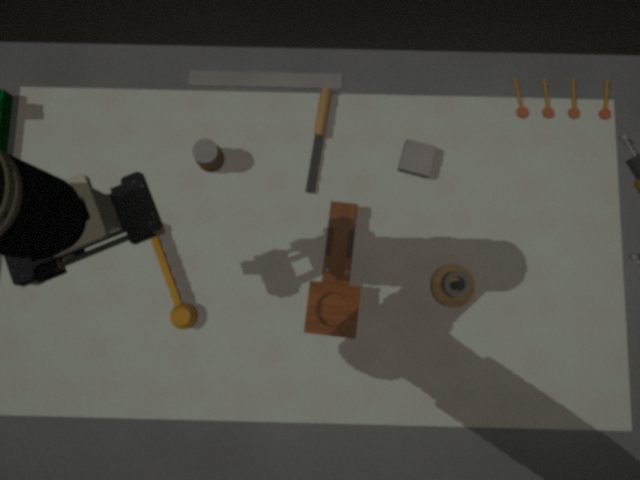

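The ring sits flat on the foot with the pin through it. In the wrist view, the blank's head top is at (303,47) and its foot at (301,260). Next I'll measure the ring's offset and the blank.

```bash
python3 - <<'E'
from h import *
np.set_printoptions(precision=4,suppress=True)
f=load("top4");P=cloud(f);z=P[...,2];ok=f["z_map"]>0;x,y=P[...,0],P[...,1]
m=(ok&(abs(x-.52)<.06)&(abs(y+.26)<.06)&(z>.034)&(z<.046)).astype(np.uint8);v,u=np.nonzero(m)
Q=(ray(f,np.c_[u,v],.040)[:,:2]*1000).astype(np.float32);print("ring z",np.median(z[v,u]),cv2.minEnclosingCircle(Q),Q.mean(0))
A=np.c_[P[v,u][:,:2],np.ones(len(u))];print("tilt plane",np.linalg.lstsq(A,z[v,u],rcond=None)[0])
f=load("w4");P=cloud(f);z=P[...,2];ok=f["z_map"]>0
rows=np.mgrid[:480,:640][0]<275
H,S,V=cv2.split(cv2.cvtColor(f["pixels"],cv2.COLOR_RGB2HSV))
b=ok&rows&(S>110)&(P[...,1]>.18)
def rep(m,zt,l):
    m=cv2.morphologyEx(m.astype(np.uint8),cv2.MORPH_OPEN,np.ones((3,3)))
    n,lab,st,c=cv2.connectedComponentsWithStats(m)
    for i in range(1,n):
        if st[i,4]>100:
            v,u=np.nonzero(lab==i);Q=(ray(f,np.c_[u,v],zt)[:,:2]*1000).astype(np.float32);print(l,st[i],"z",np.median(z[v,u]),"enc",cv2.minEnclosingCircle(Q),"mean",Q.mean(0))
bz=np.median(z[ok&rows&(abs(z)<.02)]);print("bench",bz)
rep(b&(z>bz+.0250),.026,"top")
m=b&(z>bz+.018)&(z<bz+.0248);v,u=np.nonzero(m);Q=ray(f,np.c_[u,v],.024)[:,:2];s=(Q[:,0]>.49)&(Q[:,0]<.59);l=cv2.fitLine(Q[s].astype(np.float32),cv2.DIST_HUBER,0,.01,.01).ravel();print("stem",l,np.degrees(np.arctan2(l[1],l[0])))
# head silhouette widest (48mm) at bench-ish heights
for r in (40,):
    pass
rep(b&(z>bz+.004),.013,"all")
E
python3 plan.py 0.51 0.255 0.1 23.5|head -1
```

```text
ring z 0.039664287896662875 ((523.4933471679688, -257.6831970214844), 24.16024398803711) [ 523.0624 -257.6311]
tilt plane [0.0054 0.0036 0.0377]
bench 0.0012874534239772362
stem [0.9163 0.4006 0.5382 0.2657] 23.613504
all [ 274   18   58  252 5952] z 0.02481156771311674 enc ((529.3698120117188, 260.47967529296875), 106.78822326660156) mean [501.1612 249.6201]
t 9.93 pos [0.5716 0.2867 0.2114] rpy [-90.09  -0.15  23.99] F [-0.5 -0.4  0.6] w 0.0878 q [ 0.77  0.31 -0.1   0.   -1.16 -1.92]
```

The ring is level and about 4 mm off the post axis, inside the limit of 10. I'll take a second wrist shot now that the arm has settled, to locate the blank along its stem.

```bash
python3 wr.py w5
python3 - <<'E'
from h import *
np.set_printoptions(precision=4,suppress=True)
d=np.array([.9163,.4006]);n=np.array([-.4006,.9163])
for name in("w5","top0"):
    f=load(name);P=cloud(f);z=P[...,2];ok=f["z_map"]>0
    rows=np.mgrid[:480,:640][0]<(275 if name=="w5" else 999)
    H,S,V=cv2.split(cv2.cvtColor(f["pixels"],cv2.COLOR_RGB2HSV))
    b=(ok&rows&(S>110)&(P[...,1]>.18)&(P[...,0]>.4)&(P[...,0]<.66)).astype(np.uint8)
    b=cv2.morphologyEx(b,cv2.MORPH_OPEN,np.ones((3,3)))
    v,u=np.nonzero(b);Q=P[v,u];a=Q[:,:2]@d;c=Q[:,:2]@n
    print(name,"bench",np.median(z[ok&(abs(z)<.02)]),"along min/max",a.min(),a.max(),"bal from min",a.min()+.081,"from max",a.max()-.129)
    st=(a>a.min()+.06)&(a<a.max()-.03)&(Q[:,2]>.021);print(" stem c",np.median(c[st]),"head c",np.median(c[(a<a.min()+.045)&(Q[:,2]>.022)]))
    bal=a.min()+.081; print(" bal",bal*d+np.median(c[st])*n)
    w=np.polyfit(a[st],c[st],1);print(" slope deg",np.degrees(np.arctan(w[0])))
    h=(a<a.min()+.048)&(Q[:,2]>.0245+np.median(z[ok&(abs(z)<.02)]));print(" head top a",a[h].min(),a[h].max(),a[h].mean()+.057)
E
```

```text
[0.5716 0.2867 0.2114] [-90.09  -0.15  23.99] [-0.023 -0.019 -0.014  0.001  0.    -0.001]
w5 bench 0.0012427612252905451 along min/max 0.4848999112464555 0.6944098284145498 bal from min 0.5658999112464554 from max 0.5654098284145498
 stem c 0.027866734664921185 head c 0.029075863850007565
 bal [0.5074 0.2522]
 slope deg -0.526661488375059
 head top a 0.4909295002638837 0.5320974001265323 0.5645383993575496
top0 bench 0.0005908411552472681 along min/max 0.4872841163244571 0.6945729307611808 bal from min 0.5682841163244571 from max 0.5655729307611808
 stem c 0.02821801428533607 head c 0.02960354717861766
 bal [0.5094 0.2535]
 slope deg -0.7415715975360421
 head top a 0.49174273106633615 0.534738590378216 0.5664854827662146
```

Balance point ≈ (0.5074, 0.2524), stem yaw ≈ 23.3°, agreed to about 2 mm by the two cameras. Moving above it.

```bash
python3 plan.py 0.5074 0.2524 0.06 23.3 38
```

```text
t 9.98 pos [0.5717 0.286  0.2117] rpy [-90.09  -0.17  23.93] F [ 0.7 -0.5 -0.6] w 0.0876 q [ 0.77  0.31 -0.1   0.   -1.16 -1.92]
total tool mm [-72.8 151.5  -4.4] rot [0.08 0.63 0.17] rows 5
{"dp": [-15.0, 30.0, -1.0], "rotation": [0.0, 0.1, 0.0]}
{"dp": [-14.0, 30.0, -1.0], "rotation": [0.0, 0.1, 0.0]}
{"dp": [-15.0, 30.0, -1.0], "rotation": [0.0, 0.1, 0.1]}
{"dp": [-14.0, 31.0, -1.0], "rotation": [0.0, 0.2, 0.0]}
{"dp": [-15.0, 31.0, -1.0], "rotation": [0.1, 0.1, 0.1]}
```

Request:
move_arm(deltas=[{"dp": [-16,30,-1],"rotation": [0,0.2,0]},{"dp": [-16,30,-1],"rotation": [0,0.2,0.1]},{"dp": [-16,30,-1],"rotation": [0,0.2,0.1]},{"dp": [-15,25,-1],"rotation": [0,0,0]},{"dp": [-12,20,0],"rotation": [0,0,0]}])

```text
t: 10.4
eef_pos: [0.5088, 0.248, 0.0794]
ee_rot: [-1.569, -0.015, 0.399]
force: [-0.7, 0.3, -0.5]
width: 0.0879
```

Request:
move_arm(deltas=[{"dp": [0,0,0],"rotation": [0,0,0]},{"dp": [0,0,0],"rotation": [0,0,0]}])

```text
t: 10.57
eef_pos: [0.505, 0.2425, 0.0764]
ee_rot: [-1.571, -0.008, 0.395]
force: [0.7, 0.3, 0.9]
width: 0.0875
```

```bash
python3 plan.py 0.5074 0.2524 0.03 23.3 20
```

```text
t 10.57 pos [0.505  0.2425 0.0764] rpy [-90.01  -0.45  22.64] F [0.7 0.3 0.9] w 0.0875 q [ 0.8   0.31 -0.44  0.   -0.81 -1.98]
total tool mm [ 5.6 46.4  8.2] rot [ 0.01 -0.66  0.45] rows 3
{"dp": [2.0, 15.0, 3.0], "rotation": [0.0, -0.2, 0.1]}
{"dp": [2.0, 16.0, 3.0], "rotation": [0.0, -0.2, 0.2]}
{"dp": [2.0, 15.0, 2.0], "rotation": [0.0, -0.3, 0.1]}
```

Request:
move_arm(deltas=[{"dp": [2,12,4],"rotation": [0,-0.3,0.2]},{"dp": [1,12,3],"rotation": [0,-0.3,0.2]},{"dp": [0,12,1],"rotation": [0,0,0.1]},{"dp": [0,0,0],"rotation": [0,0,0]},{"dp": [0,0,0],"rotation": [0,0,0]}])

```text
t: 10.98
eef_pos: [0.5108, 0.2544, 0.0423]
ee_rot: [-1.568, -0.008, 0.405]
force: [0.4, 0.1, 0.1]
width: 0.0874
```

```bash
python3 plan.py 0.5074 0.2524 0.006 23.3 12
```

```text
t 10.98 pos [0.5108 0.2544 0.0423] rpy [-89.86  -0.44  23.22] F [0.4 0.1 0.1] w 0.0874 q [ 0.81  0.37 -0.45  0.   -0.74 -1.97]
total tool mm [-4.2 36.3 -0.5] rot [-0.14 -0.08  0.44] rows 4
{"dp": [-1.0, 9.0, -0.0], "rotation": [-0.0, -0.0, 0.1]}
{"dp": [-1.0, 9.0, -0.0], "rotation": [-0.0, -0.0, 0.1]}
{"dp": [-1.0, 9.0, -0.0], "rotation": [-0.1, -0.0, 0.1]}
{"dp": [-1.0, 9.0, -1.0], "rotation": [-0.0, -0.1, 0.1]}
```

Request:
move_arm(deltas=[{"dp": [-3,8,0],"rotation": [0,0,0.3]},{"dp": [-2,8,0],"rotation": [0,0,0.2]},{"dp": [-1,8,0],"rotation": [0,0,0.2]},{"dp": [0,0,0],"rotation": [0,0,0]}])

```text
t: 11.32
eef_pos: [0.5065, 0.2534, 0.0173]
ee_rot: [-1.567, 0.003, 0.406]
force: [-0.1, -0.0, 0.9]
width: 0.0876
```

```bash
python3 plan.py 0.5074 0.2524 0.006 23.3 12
```

```text
t 11.32 pos [0.5065 0.2534 0.0173] rpy [-89.81   0.17  23.24] F [-0.1 -0.   0.9] w 0.0876 q [ 0.81  0.41 -0.47 -0.01 -0.7  -1.97]
total tool mm [ 0.5 11.3 -1.3] rot [-0.19 -0.06 -0.17] rows 1
{"dp": [0.5, 11.3, -1.3], "rotation": [-0.2, -0.1, -0.2]}
```

Request:
move_arm(deltas=[{"dp": [0,5,-1],"rotation": [-0.2,0,0]},{"dp": [0,4,0],"rotation": [0,0,0]},{"dp": [0,0,0],"rotation": [0,0,0]}])

```text
t: 11.57
eef_pos: [0.5068, 0.2523, 0.0071]
ee_rot: [-1.572, 0.003, 0.406]
force: [-0.4, -0.1, 0.8]
width: 0.0877
```

```bash
python3 plan.py 0.5074 0.2524 0.006 23.3 12;python3 wr.py w6
```

```text
t 11.57 pos [0.5068 0.2523 0.0071] rpy [-90.04   0.2   23.25] F [-0.4 -0.1  0.8] w 0.0877 q [ 0.81  0.42 -0.48 -0.   -0.68 -1.97]
total tool mm [ 0.6  1.1 -0.1] rot [ 0.04 -0.05 -0.2 ] rows 1
{"dp": [0.6, 1.1, -0.1], "rotation": [0.0, -0.0, -0.2]}
[0.5068 0.2523 0.0071] [-90.04   0.2   23.25] [ 0.001  0.001 -0.002  0.003 -0.006 -0.004]
```

View pics/w6.png

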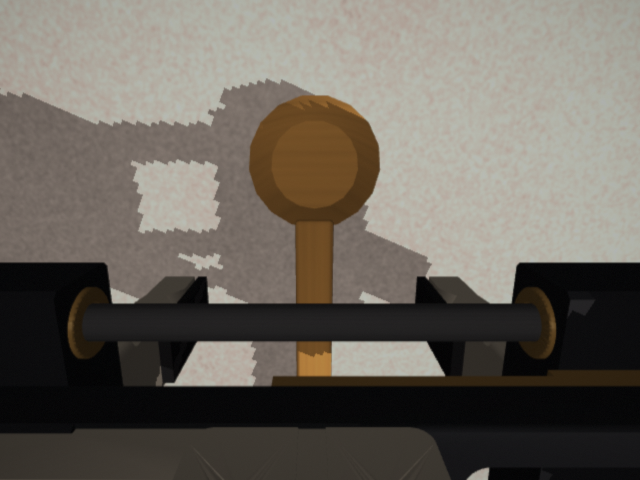

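Run:
```python
from h import *
f=load("w6")
for uv in((315,164),(314,160)):
    w=ray(f,[uv],.026)[0]; print(w, (w[:2]-[.5068,.2523])@[np.cos(.406),np.sin(.406)], (w[:2]-[.5068,.2523])@[-np.sin(.406),np.cos(.406)])
```

```text
[0.45314387 0.23006367 0.026     ] -0.05807627535955943 0.0007621296617756129
[0.45203371 0.22920698 0.026     ] -0.05943453072106194 0.00041353526577222766
```

From this view the head centre is 58 mm behind the grip, against a nominal 57, and centred sideways. Closing on the stem.

Request:
move_arm(deltas=[{"dp": [-1,0.5,0],"rotation": [0,0,0]},{"dp": [0,0,0],"rotation": [0,0,0]},{"dp": [0,0,0],"rotation": [0,0,0]},{"dp": [0,0,0],"rotation": [0,0,0]},{"dp": [0,0,0],"rotation": [0,0,0]}], jaw=255, squeeze=45)

```text
t: 12.03
eef_pos: [0.5063, 0.2523, 0.0078]
ee_rot: [-1.571, 0.002, 0.406]
force: [0.0, 0.8, 0.4]
width: 0.0593
```

Request:
move_arm(deltas=[{"dp": [0,0,0],"rotation": [0,0,0]},{"dp": [0,0,0],"rotation": [0,0,0]},{"dp": [0,0,0],"rotation": [0,0,0]},{"dp": [0,0,0],"rotation": [0,0,0]},{"dp": [0,0,0],"rotation": [0,0,0]}])

```text
t: 12.45
eef_pos: [0.5066, 0.2525, 0.0083]
ee_rot: [-1.571, 0.001, 0.406]
force: [0.0, 1.3, -0.0]
width: 0.0267
```

Request:
move_arm(deltas=[{"dp": [0,0,0],"rotation": [0,0,0]},{"dp": [0,0,0],"rotation": [0,0,0]},{"dp": [0,0,0],"rotation": [0,0,0]},{"dp": [0,0,0],"rotation": [0,0,0]},{"dp": [0,0,0],"rotation": [0,0,0]}])

```text
t: 12.87
eef_pos: [0.5066, 0.2527, 0.0083]
ee_rot: [-1.571, 0.001, 0.406]
force: [-0.3, -0.6, 0.2]
width: 0.0132
```

```bash
python3 plan.py 0.507 0.252 0.106 23.3 12|head -2
```

```text
t 12.87 pos [0.5066 0.2527 0.0083] rpy [-8.999e+01  4.000e-02  2.327e+01] F [-0.3 -0.6  0.2] w 0.0132 q [ 0.81  0.42 -0.48 -0.   -0.67 -1.97]
total tool mm [  0.  -97.7  -0.8] rot [-0.01 -0.03 -0.04] rows 9
```

Request:
move_arm(deltas=[{"dp": [0,0,0],"rotation": [0,0,0]},{"dp": [0,-8,0],"rotation": [0,0,0]},{"dp": [0,-12,0],"rotation": [0,0,0]},{"dp": [0,-15,0],"rotation": [0,0,0]},{"dp": [0,-15,0],"rotation": [0,0,0]}])

```text
t: 13.28
eef_pos: [0.5019, 0.2488, 0.0548]
ee_rot: [-1.574, 0.014, 0.404]
force: [0.4, 0.8, -5.8]
width: 0.0135
```

Request:
move_arm(deltas=[{"dp": [0,0,0],"rotation": [0,0,0]},{"dp": [0,0,0],"rotation": [0,0,0]},{"dp": [0,0,0],"rotation": [0,0,0]}])

```text
t: 13.53
eef_pos: [0.5019, 0.249, 0.0567]
ee_rot: [-1.573, 0.012, 0.403]
force: [-0.1, -0.3, -5.4]
width: 0.0135
```

```bash
python3 plan.py 0.507 0.252 0.16 23.3 12|head -2; python3 wr.py w7
python3 - <<'E'
from station import arm
import cv2,numpy as np
f=arm.grab_frame("side");np.savez("s7.npz",**f);cv2.imwrite("pics/s7.png",cv2.resize(f["pixels"][200:400,180:420,::-1],None,fx=3,fy=3))
E
```

```text
t 13.53 pos [0.5019 0.249  0.0567] rpy [-90.11   0.71  23.11] F [-0.1 -0.3 -5.4] w 0.0135 q [ 0.81  0.35 -0.44 -0.   -0.79 -1.97]
total tool mm [   4.6 -103.3    0.6] rot [ 0.11 -0.19 -0.71] rows 9
[0.5019 0.249  0.0567] [-90.11   0.71  23.11] [ 0.001  0.006 -0.017 -0.011  0.008 -0.001]
```

View pics/s7.png

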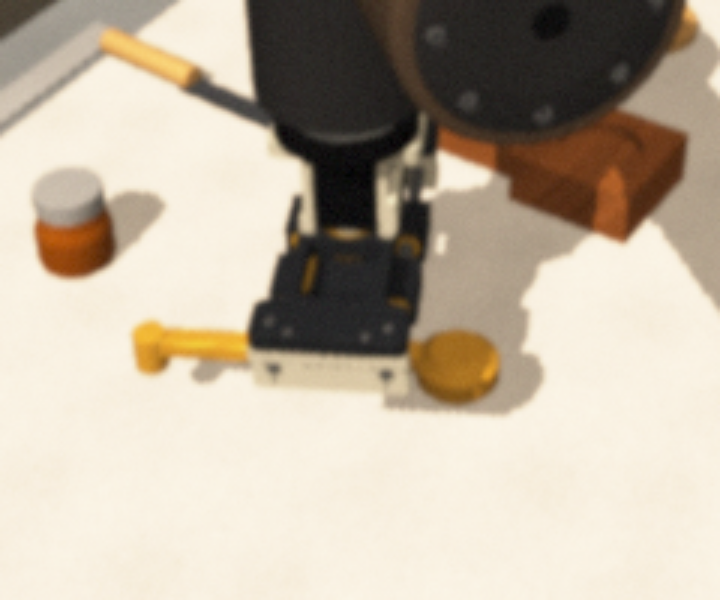

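View pics/w7.png

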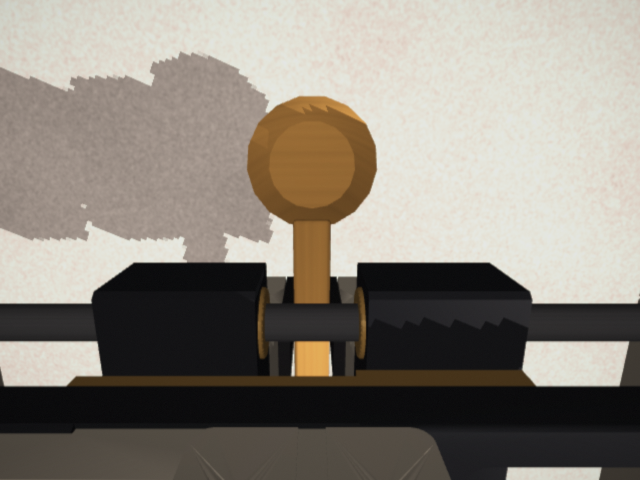

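The blank is up and held. The head appears at the same pixels (312,163) as before the lift, so it is level in the grip, and the wrist reads 5.5 N of load. Travel to over the jig: TCP target (0.5295, −0.0454), about 0.108 high, yaw −5.2°.

```bash
python3 plan.py 0.5295 -0.0454 0.125 -5.2 22
```

```text
t 13.63 pos [0.5016 0.2486 0.0562] rpy [-90.14   0.78  23.1 ] F [ 0.4 -0.1 -5.4] w 0.0135 q [ 0.81  0.35 -0.44 -0.   -0.79 -1.97]
total tool mm [ -90.6  -66.9 -281.6] rot [ 0.33 28.3  -0.73] rows 14
{"dp": [-6.0, -5.0, -20.0], "rotation": [0.0, 2.0, -0.1]}
{"dp": [-6.0, -5.0, -20.0], "rotation": [0.0, 2.0, -0.0]}
{"dp": [-5.0, -5.0, -21.0], "rotation": [0.0, 2.0, -0.1]}
{"dp": [-4.0, -5.0, -21.0], "rotation": [0.0, 2.0, -0.0]}
{"dp": [-4.0, -5.0, -21.0], "rotation": [0.0, 2.0, -0.1]}
{"dp": [-3.0, -5.0, -21.0], "rotation": [0.0, 2.0, -0.0]}
{"dp": [-2.0, -5.0, -21.0], "rotation": [0.0, 2.0, -0.0]}
{"dp": [-1.0, -5.0, -21.0], "rotation": [0.0, 2.0, -0.1]}
{"dp": [-1.0, -5.0, -21.0], "rotation": [0.1, 2.1, -0.0]}
{"dp": [0.0, -4.0, -21.0], "rotation": [0.0, 2.0, -0.1]}
{"dp": [1.0, -5.0, -21.0], "rotation": [0.1, 2.1, -0.0]}
{"dp": [2.0, -4.0, -21.0], "rotation": [0.0, 2.0, -0.1]}
{"dp": [2.0, -5.0, -21.0], "rotation": [0.1, 2.1, -0.0]}
{"dp": [3.0, -5.0, -21.0], "rotation": [0.0, 2.0, -0.1]}
```

Request:
move_arm(deltas=[{"dp": [-3,-18,-8],"rotation": [0,1,-0.3]},{"dp": [-6,-18,-18],"rotation": [0,2,-0.3]},{"dp": [-6,-14,-21],"rotation": [0,2,-0.2]},{"dp": [-5,-12,-21],"rotation": [0,2,-0.1]},{"dp": [-4,-4,-21],"rotation": [0,2,-0.1]}])

```text
t: 14.05
eef_pos: [0.5062, 0.1556, 0.1185]
ee_rot: [-1.578, 0.005, 0.245]
force: [1.1, 0.8, -5.9]
width: 0.0138
```

```bash
python3 plan.py 0.5295 -0.0454 0.125 -5.2 22
```

```text
t 14.05 pos [0.5062 0.1556 0.1185] rpy [-90.42   0.29  14.05] F [ 1.1  0.8 -5.9] w 0.0138 q [ 0.67  0.22 -0.45  0.01 -0.9  -2.  ]
total tool mm [ -26.3   -4.9 -200.7] rot [ 0.47 19.25 -0.22] rows 10
{"dp": [-3.0, -0.0, -20.0], "rotation": [0.0, 1.9, -0.0]}
{"dp": [-2.0, -1.0, -20.0], "rotation": [0.1, 1.9, -0.0]}
{"dp": [-1.0, -1.0, -20.0], "rotation": [0.0, 1.9, -0.0]}
{"dp": [-1.0, -0.0, -20.0], "rotation": [0.1, 1.9, -0.0]}
{"dp": [0.0, -1.0, -20.0], "rotation": [0.0, 1.9, -0.0]}
{"dp": [1.0, -0.0, -20.0], "rotation": [0.1, 1.9, -0.0]}
{"dp": [1.0, -1.0, -20.0], "rotation": [0.0, 2.0, -0.1]}
{"dp": [2.0, -0.0, -21.0], "rotation": [0.1, 1.9, -0.0]}
{"dp": [3.0, -1.0, -20.0], "rotation": [0.0, 2.0, -0.1]}
{"dp": [4.0, -1.0, -20.0], "rotation": [0.1, 1.9, -0.0]}
```

Request:
move_arm(deltas=[{"dp": [-3,-1,-21],"rotation": [0.1,2,0]},{"dp": [-2,-1,-21],"rotation": [0.1,2,0]},{"dp": [-1,-1,-21],"rotation": [0.1,2,0]},{"dp": [0,-1,-21],"rotation": [0.1,2,0]},{"dp": [0,-1,-21],"rotation": [0.1,2,0]}])

```text
t: 14.47
eef_pos: [0.5161, 0.0455, 0.1218]
ee_rot: [-1.571, 0.009, 0.062]
force: [0.3, -0.5, -6.6]
width: 0.0133
```

Request:
move_arm(deltas=[{"dp": [1,0,-21],"rotation": [0,2,0]},{"dp": [1,0,-21],"rotation": [0,2,0]},{"dp": [2,0,-19],"rotation": [0,2,0]},{"dp": [2,0,-13],"rotation": [0,1.3,0]},{"dp": [2,0,-6],"rotation": [0,0.5,0]}])

```text
t: 14.88
eef_pos: [0.5213, -0.0416, 0.1174]
ee_rot: [-1.574, 0.016, -0.086]
force: [-0.1, -0.0, -6.1]
width: 0.0138
```

Request:
move_arm(deltas=[{"dp": [0,0,0],"rotation": [0,0,0]},{"dp": [0,0,0],"rotation": [0,0,0]}])

```text
t: 15.05
eef_pos: [0.5204, -0.0432, 0.1158]
ee_rot: [-1.575, 0.019, -0.088]
force: [-0.6, 0.0, -6.4]
width: 0.0135
```

```bash
python3 plan.py 0.5295 -0.0454 0.109 -5.2 22
```

```text
t 15.05 pos [ 0.5204 -0.0432  0.1158] rpy [-90.24   1.1   -5.06] F [-0.6  0.  -6.4] w 0.0135 q [ 0.29  0.22 -0.46 -0.   -0.91 -1.95]
total tool mm [ 9.4  6.6 -1.4] rot [ 0.24  0.14 -1.1 ] rows 1
{"dp": [9.4, 6.6, -1.4], "rotation": [0.2, 0.1, -1.1]}
```

Request:
move_arm(deltas=[{"dp": [5,3,-1],"rotation": [0.2,0.1,-0.7]},{"dp": [4,3,-0.5],"rotation": [0,0,-0.4]},{"dp": [0,0,0],"rotation": [0,0,0]},{"dp": [0,0,0],"rotation": [0,0,0]}])

```text
t: 15.38
eef_pos: [0.5298, -0.0438, 0.108]
ee_rot: [-1.571, -0.001, -0.087]
force: [-0.0, 0.1, -4.7]
width: 0.0133
```

```bash
python3 plan.py 0.5295 -0.0454 0.109 -5.2 22
```

```text
t 15.38 pos [ 0.5298 -0.0438  0.108 ] rpy [-9.002e+01 -5.000e-02 -4.990e+00] F [-0.   0.1 -4.7] w 0.0133 q [ 0.29  0.24 -0.46  0.   -0.87 -1.95]
total tool mm [-0.1 -1.  -1.7] rot [0.02 0.21 0.05] rows 1
{"dp": [-0.1, -1.0, -1.7], "rotation": [0.0, 0.2, 0.1]}
```

Request:
move_arm(deltas=[{"dp": [0,-1,-1.5],"rotation": [0,0.2,0]},{"dp": [0,0,0],"rotation": [0,0,0]},{"dp": [0,0,0],"rotation": [0,0,0]},{"dp": [0,0,0],"rotation": [0,0,0]},{"dp": [0,0,0],"rotation": [0,0,0]}])

```text
t: 15.8
eef_pos: [0.5297, -0.0442, 0.1092]
ee_rot: [-1.571, -0.001, -0.089]
force: [0.4, -1.0, -5.3]
width: 0.0133
```

```bash
python3 plan.py 0.5295 -0.0454 0.109 -5.2 22; python3 wr.py w8
python3 - <<'E'
from station import arm
import cv2,numpy as np
for n in("side","top"):
    f=arm.grab_frame(n);np.savez(n+"8.npz",**f)
    if n=="side": cv2.imwrite("pics/s8.png",cv2.resize(f["pixels"][120:320,260:500,::-1],None,fx=3,fy=3))
    else: cv2.imwrite("pics/t8.png",f["pixels"][:,:,::-1])
E
```

```text
t 15.8 pos [ 0.5297 -0.0442  0.1092] rpy [-9.002e+01 -6.000e-02 -5.090e+00] F [ 0.4 -1.  -5.3] w 0.0133 q [ 0.29  0.23 -0.46  0.   -0.87 -1.95]
total tool mm [-0.1  0.2 -1.2] rot [0.02 0.11 0.06] rows 1
{"dp": [-0.1, 0.2, -1.2], "rotation": [0.0, 0.1, 0.1]}
[ 0.5297 -0.0442  0.1092] [-9.002e+01 -6.000e-02 -5.090e+00] [ 0.003 -0.003  0.001  0.001 -0.    -0.   ]
```

View pics/w8.png

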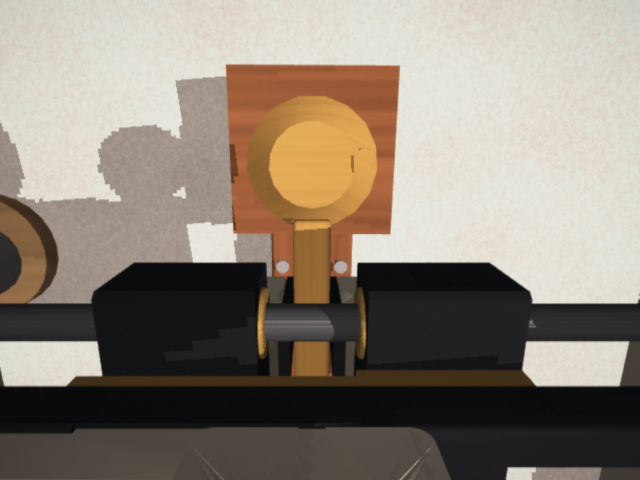

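View pics/s8.png

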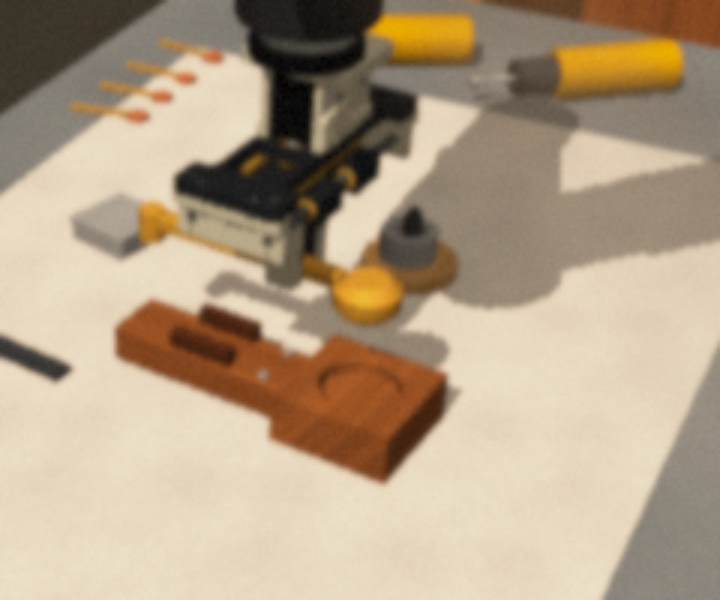

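View pics/t8.png

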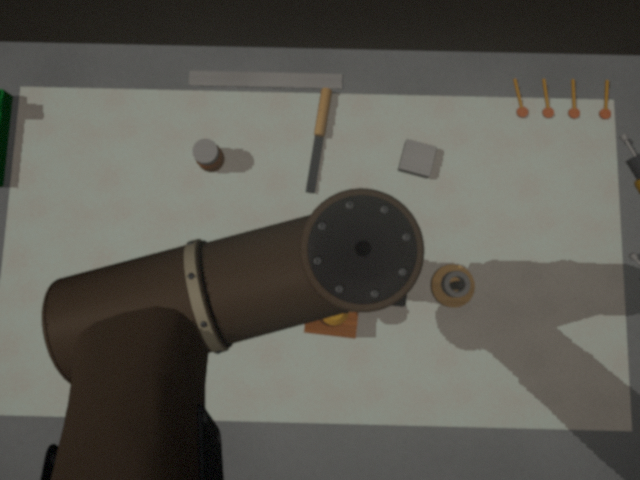

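The wrist view shows the head at (313,163) over the block, with its stem between the two dowels. The side view shows it clear of everything. Last numeric check, from the same picture and the side view.

Run:
```python
from h import *
np.set_printoptions(precision=4,suppress=True)
f=load("w8");P=cloud(f);z=P[...,2];ok=f["z_map"]>0
rows=np.mgrid[:480,:640][0]<262;x=P[...,0]
m=ok&rows&(z>.034)&(z<.047)&(x<.53);v,u=np.nonzero(m);Q=(P[v,u,:2]*1000).astype(np.float32)
r=cv2.minAreaRect((ray(f,np.c_[u,v],.040)[:,:2]*1000).astype(np.float32));print("block",r)
m=ok&rows&(z>.08)&(P[...,0]<.51)
print("head top z",np.percentile(z[m],[50,90,97]))
t=np.percentile(z[m],92)-.002
k=cv2.morphologyEx((m&(z>t)).astype(np.uint8),cv2.MORPH_OPEN,np.ones((5,5)));c=max(cv2.findContours(k,0,1)[0],key=cv2.contourArea)
(e,w,a)=cv2.fitEllipse(c);print("ellipse",e,w);print("head (top) ",ray(f,[e],np.median(z[k>0]))[0])
v,u=np.nonzero(k);q=P[v,u];A=np.c_[q[:,:2],np.ones(len(q))];print("tilt",np.linalg.lstsq(A,q[:,2],rcond=None)[0][:2])
s=ok&rows&(z>.1)&(np.mgrid[:480,:640][0]>222);q=P[s];print("stem yaw fit pts",q.mean(0),len(q))
f=load("side8");P=cloud(f);z=P[...,2];ok=f["z_map"]>0
H,S,V=cv2.split(cv2.cvtColor(f["pixels"],cv2.COLOR_RGB2HSV))
for l,X in(("head",(.43,.50)),("foot",(.62,.68))):
    m=ok&(z>.08)&(z<.15)&(P[...,0]>X[0])&(P[...,0]<X[1])&(abs(P[...,1]+.045)<.05)&(S>150);q=P[m];print(l,len(q),q.min(0),q.max(0))
```

```text
block ((472.27203369140625, -39.78525161743164), (92.26886749267578, 92.2657470703125), 84.63744354248047)
head top z [0.126  0.128  0.1285]
ellipse (311.52593994140625, 163.755615234375) (88.65925598144531, 90.3951644897461)
head (top)  [ 0.472  -0.0399  0.1275]
tilt [ 0.0004 -0.0003]
stem yaw fit pts [ 0.5005 -0.0425  0.1254] 1486
head 366 [ 0.451  -0.0576  0.1051] [ 0.5    -0.0128  0.1314]
foot 116 [ 0.6261 -0.0571  0.1028] [ 0.6545 -0.0434  0.1304]
```

The head is within 1 mm of the pocket centre, tilt under 0.001 rad, head and foot at equal height, and the arm is still. Handing in.

Run:
```python
from station import arm
import numpy as np
s=arm.get_state();print(s["t"],np.round(s["eef_pos"],4),np.round(s["qd"],3),np.round(s["force"],1),s["width"])
print(arm.job_done())
```

```text
15.95 [ 0.5297 -0.0442  0.1092] [ 0.001  0.003 -0.001  0.001  0.002  0.   ] [-0.3  0.2 -6.4] 0.013582260600157
the job is handed in; nothing more can be done
None
```

The ring is on the post and the blank is held level over the jig; I handed the job in at 15.95 s of the 51 s allowed. No verdict was reported.

- **Ring:** I lifted it out of the pocket, lowered it until it met the post's foot, and let it go there. A top-view check shows it flat, about 4 mm off the post axis (limit 10). The wrist force briefly read about 38 N up (about 41 N in all) as the ring was pressed onto the foot. The 40 N limit covers only the arm and gripper body, and the wrist limit is 120 N.
- **Blank, grip:** It is held about 1 mm from its balance point with a 45 N squeeze, carrying roughly 5–6 N.
- **Blank, position:** The wrist camera puts the head within 1 mm of the pocket centre and the tilt below 0.001 rad. The underside is about 61 mm above the block.
- **Stillness and clearance:** Joint speeds were near zero at hand-in. The side view shows the blank clear of the jig and the post.
- **Bystanders:** The file, bench block and jar look unmoved in the last top view; I did not measure them.

**Less certain checks:**
- **Foot end:** I only checked it roughly, from the side view. It looks within a few millimetres, and the side camera reads up to about 6 mm off in y.
- **Blank position along the stem:** The top and wrist cameras differed by about 2 mm before the grasp.
- **Measured pose:** It drifted by up to 5 mm while settling after longer moves, so I re-measured before each grasp and before the final hold.

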